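# Stack the microphone parts on the assembly fixture

## Task

Assemble the microphone upright on the guide post of the steel fixture, one part at a time: first the green housing, on it the flat clamp ring, then the mesh grille, and the solid cap on top, each seated flat on the one below and centred. Set each part down rather than letting it drop, let go of everything, and leave the dish of screws and the wire spool that stand among the parts where they are.

Things in the scene. Friction and masses are not known exactly. Their poses are not given: they have to be found in the camera images.
- fixture: Fixed steel fixture: square plate 100 x 100 mm on feet, its top face 20 mm above the bench. A bare guide post, 10 mm in diameter with a chamfered tip, stands upright at its centre, its tip 85 mm above the bench. Origin on the bench under the post; z up, x and y along the plate's edges. It stands among the parts, turned by up to 0.5 rad.
- housing: Microphone housing: green painted metal tube, outer diameter 58 mm, 40 mm tall, with a 24 mm hole right through along its axis and two small black buttons on its side. About 0.25 kg. Starts upright on the bench. Origin at the centre of its underside, z up along the hole; round, so its yaw does not matter. Bottom of the stack: seated, its origin is 20 mm above the bench.
- ring: Clamp ring: flat bare aluminium ring, outer diameter 64 mm, 14 mm tall, 24 mm hole, six small dark screw dots on top. About 0.12 kg. Starts lying flat. Origin at the centre of its underside, z up; round, so its yaw does not matter. Second in the stack: seated, its origin is 60 mm above the bench.
- grille: Mesh grille: dark steel tube with a bright wire mesh, outer diameter 50 mm, 45 mm tall, 24 mm hole right through. About 0.13 kg. Starts standing upright. Origin at the centre of its underside, z up; round, so its yaw does not matter. Third in the stack: seated, its origin is 74 mm above the bench, so the post reaches 11 mm into its hole.
- cap: End cap: steel disc 56 mm in diameter with a flat underside, no hole, straight sides up to 13 mm, sloping to 20 mm, and a 16 mm brass button on top, 30 mm tall in all. About 0.12 kg. Starts button up. Origin at the centre of its underside, z up; round, so its yaw does not matter. Top of the stack: seated, its origin is 119 mm above the bench; only friction holds it.
- dish: Bystander: round white plastic dish of small screws, 82 mm wide, 22 mm tall. Origin at the centre of its underside. It stands among the parts.
- spool: Bystander: spool of copper wire with black flanges 54 mm in diameter, 35 mm tall, standing on end among the parts. Origin at the centre of its underside.
Not all that is in view belongs to the job. What is shaped like the cap but blue, brown or purple is not meant.

How it is judged:
On the way, in this order (a step that is already met when the one before it is completed fails the run):
1. the housing is seated on the fixture plate, round the post (horizontal distance between housing and fixture below 0.01 m and z of housing in the frame of fixture between 0.016 and 0.024 m and angle between housing's own z axis and vertical below 0.12 rad), for 0.2 s.
2. the ring is seated on the housing (horizontal distance between ring and fixture below 0.01 m and z of ring in the frame of fixture between 0.056 and 0.064 m and angle between ring's own z axis and vertical below 0.12 rad), for 0.2 s.
3. the grille is seated on the clamp ring (horizontal distance between grille and fixture below 0.01 m and z of grille in the frame of fixture between 0.07 and 0.078 m and angle between grille's own z axis and vertical below 0.12 rad), for 0.2 s.
4. the cap is seated on the grille (horizontal distance between cap and fixture below 0.01 m and z of cap in the frame of fixture between 0.115 and 0.123 m and angle between cap's own z axis and vertical below 0.12 rad), for 0.2 s.
At the end, for the whole second after the job is handed in: Housing, ring, grille and cap are stacked in this order on the fixture, each with its axis within 10 mm of the post's axis, its underside within 4 mm of its seated height (20, 60, 74 and 119 mm above the bench), upright within 0.12 rad, released and at rest (all of step 1 and all of step 2 and all of step 3 and all of step 4 and linear speed of each of housing, ring, grille, cap below 0.02 m/s and contact force between the fingers and housing below 0.1 N and contact force between the fingers and ring below 0.1 N and contact force between the fingers and grille below 0.1 N and contact force between the fingers and cap below 0.1 N); the robot touches nothing.
It fails at once if a microphone part is dropped: it moves faster than 0.7 m/s (a fall of some 25 mm) with no finger on it ((linear speed of housing above 0.7 m/s and contact force between the fingers and housing below 0.05 N) or (linear speed of ring above 0.7 m/s and contact force between the fingers and ring below 0.05 N) or (linear speed of grille above 0.7 m/s and contact force between the fingers and grille below 0.05 N) or (linear speed of cap above 0.7 m/s and contact force between the fingers and cap below 0.05 N)).
It fails at once if the dish or the spool is moved by more than 30 mm (distance of any of dish, spool from where it was at the start of the episode above 0.03 m).
It also fails if it takes over 112 s, if anything falls off the work surface, if the arm or the gripper's body presses on something with over 40 N, if the wrist force passes 120 N, or if a joint passes its speed limit or range.

## Robot

A 7-joint arm with a two-finger parallel gripper is mounted at the origin on the work surface. World frame = base frame: x ahead of the robot, y to its left, z up, the work surface at z = 0. Lengths are in m, angles in rad, forces in N, time in s.
With the tool pointing down it reaches from about 0.425 to 0.875 m from the base axis. Payload 9.9 kg.
Tool frame: the origin (TCP) lies between the finger pads; the fingertips stand 25 mm ahead of it and the grasp point (between the pads) lies 6 mm ahead of it; z points along the fingers, y is the line along which they close (so a half turn about z gives the same grasp; the last joint's range is limited). The gripper opens to 85 mm and grips with 20 to 120 N. Pads are 22 mm wide; open, the fingers measure 114 mm over their backs; the gripper's body (76 mm by 85 mm) begins 54 mm behind the grasp point. The pads swing forward as they close: fully open they stand 13 mm farther back than shut.
Start: joints at [-1.243, 0.576, 0.025, 1.437, -0.015, 1.129, -0.057], TCP at [0.27, 0.619, 0.256] pointing down, gripper open.
Joint ranges: [-2.76, 2.76], [-0.34, 2.15], [-1.52, 1.57], [0.19, 2.46], [-1.09, 4.23], [0.17, 1.99], [-2.82, 2.82]. Speed limits (rad/s): [2.22, 2.22, 3.01, 3.01, 3.14, 3.14, 3.14].

## Interface

Orientations are given as a unit quaternion [x, y, z, w].
In Python, from bench import bot, get_image gives the robot as it stands.
- The arm moves only by the tool apply_moves, never from a script. Its argument "plan" is a list of rows, each an object of numbers: "tx", "ty", "tz": the shift along the world's x, y, z in units of 50 mm (1.0 is 50 mm); "rx", "ry", "rz": the turn, a rotation vector about the world's x, y, z in units of 8 degrees (1.0 is 8 degrees); "claw": the opening, from 0 (shut) to 1 (fully open). In form: [{"tx": .., "ty": .., "tz": .., "rx": .., "ry": .., "rz": .., "claw": ..}, ...]. A call has 1 to 10 rows; each row shifts and turns the commanded pose from where the row before left it; what a row does not reach is not made up. A row lasts 1/10 s, in which the tool goes at most 50 mm and 8.59 degrees, less where a joint would pass 70% of its speed; a pose out of reach is approached as far as the arm can. A call is refused whole if a number of a shift passes 1 or a number of a turn 1, either way. A call with a gripper value outside its range is refused whole. The fingers move at their own pace and stop on an object; the grip force is fixed at half the most. Time passes only in rows, so rows that do not move let the fingers close. It gives the time, the measured TCP pose, the force, the opening and the grip force at its end, in the units of the state.
- bot.get_obs(): the state, without advancing time (a new reading comes with each control period).
- get_image(name): name is "scene" or "top" or "wrist"; returns a dict with "img" (400x640x3 uint8, red, green, blue), "fx", "fy", "cx", "cy" (pixels), "cam_to_world" (4x4, takes a point from camera to world coordinates). Camera axes: x right, y up, looking along -z (the intrinsics and any distortion apply to the point x, -y, -z); pixel columns grow to the right and rows downward; lengths in m; the calibration is good to about 2 mm. The wrist camera is an equidistant fisheye: a pixel r from the principal point sees the ray r / f radians off the axis. A picture is of the moment at which its call begins. There is no depth.
- bot.close_job(): hands the job in; it is judged then, once.
The state is a dict: "time": time; "joint_positions": joint angles; "qd": joint speeds; "joint_torque": joint torques, N m; "tool_pos": TCP position; "ee_rot": TCP orientation; "ft_force": force on the tool from outside, world axes, zero at the start; "torque": the same for the moment, N m; "finger_gap": finger opening in m; "gripper_force": force on a finger pad.
Only numpy, scipy, OpenCV 4.12 (cv2) and the standard library are available. Lean on these libraries where they do the work, as an engineer would, in place of code of your own. Each camera call takes 0.05 s, during which the arm holds its last target. There are 200 camera calls.

## Working session

There is one attempt and no reset: what is moved stays moved. The work goes in short steps, Python scripts to look and compute and a tool call to move; the robot and the scene stay as the last step left them, time stands still between calls to the robot, and variables do not carry over. Pictures are saved under pics/ and viewed, at most 14 in all, crops included, and the job is handed in when it is done.

Besides the shell and the picture viewer there is one more tool, called after "Call:" by a JSON object that holds its "api" and its "payload". apply_moves: Moves the arm, as the interface text tells. Its arguments: {"type":"object","properties":{"plan":{"type":"array"}},"required":["plan"]}

```bash
mkdir -p pics; ls
python3 - <<'E'
from bench import bot,get_image
import cv2,numpy as np
for n in ["top","scene"]:
    d=get_image(n); cv2.imwrite(f"pics/{n}0.png",d["img"][:,:,::-1]); print(n,d["fx"],d["fy"],d["cx"],d["cy"],np.round(d["cam_to_world"],4).tolist())
    print([k for k in d])
print(bot.get_obs())
E
```

```text
pics
top 378.2426415027599 378.2426415027599 325.28827599077727 196.90363038679467 [[0.008, 0.9871, -0.1601, 0.3381], [-0.9999, 0.0064, -0.0105, -0.003], [-0.0094, 0.1602, 0.987, 0.8863], [0.0, 0.0, 0.0, 1.0]]
['img', 'fx', 'fy', 'cx', 'cy', 'cam_to_world']
scene 414.3805878609054 414.3805878609054 319.06364018170376 206.28483179283123 [[0.7079, -0.6041, 0.366, 0.859], [0.7062, 0.6151, -0.3505, -0.3606], [-0.0134, 0.5066, 0.8621, 0.9383], [0.0, 0.0, 0.0, 1.0]]
['img', 'fx', 'fy', 'cx', 'cy', 'cam_to_world']
{'time': 0.1, 'joint_positions': array([-1.24278414,  0.57642825,  0.02485056,  1.43781637, -0.0150026 ,
        1.12901543, -0.05649952]), 'qd': array([ 0.00125661, -0.00207888, -0.00070082, -0.00106889,  0.00223385,
        0.00117202,  0.00088805]), 'joint_torque': array([ 5.68545147e-03, -7.67309332e+01,  2.25760907e+00, -2.86606908e+01,
        1.57808868e-02,  8.56261002e-03, -9.39840419e-06]), 'tool_pos': array([0.2700272 , 0.61823202, 0.25554493]), 'ee_rot': array([ 2.04439814e-01,  9.78878855e-01, -7.32426274e-04, -1.14901219e-04]), 'ft_force': array([ 0.11230643,  0.36195112, -0.41899889]), 'torque': array([-0.00466989,  0.00498894, -0.01060694]), 'gripper_force': 0.0, 'finger_gap': 0.08524419855042584}
```

View pics/top0.png

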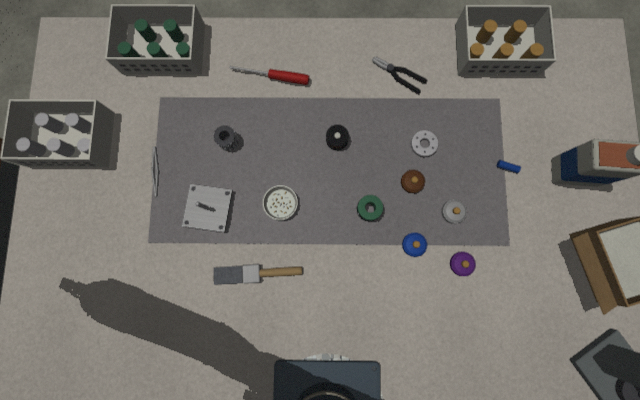

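View pics/scene0.png

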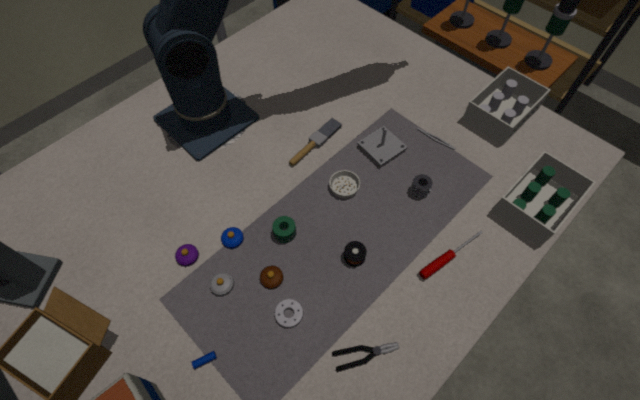

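Top view: fixture (207,207), dish (280,203), green housing (370,208), ring (425,143). Grille candidates are (226,138), a tube with a hole, and (337,137). Cap-shaped things: grey (454,211), brown (413,181), blue (415,244), purple (462,264). The grey one fits the steel cap. I'll confirm all of these in one enlarged composite.

```bash
cat > h.py <<'E'
from bench import bot,get_image
import cv2,numpy as np
def ray(d,u,v):
    M=d["cam_to_world"]; r=np.array([(u-d["cx"])/d["fx"],-(v-d["cy"])/d["fy"],-1]); return M[:3,3],M[:3,:3]@r
def pt(d,u,v,z):
    o,r=ray(d,u,v); return (o+r*(z-o[2])/r[2])[:2]
def proj(d,p):
    M=d["cam_to_world"]; c=M[:3,:3].T@(np.array(p)-M[:3,3]); return d["cx"]+d["fx"]*c[0]/-c[2], d["cy"]-d["fy"]*c[1]/-c[2]
E
python3 - <<'E'
from h import *
d=get_image("top");im=d["img"][:,:,::-1]
L=[(207,207),(226,138),(337,137),(370,208),(425,143),(454,211)]
t=[]
for u,v in L:
    c=im[v-30:v+30,u-30:u+30]; c=cv2.resize(c,(260,260),interpolation=cv2.INTER_CUBIC)
    for k in range(0,60,10): cv2.putText(c,str(u-30+k),(int(k*260/60),8),0,.28,(0,255,255)); cv2.putText(c,str(v-30+k),(0,int(k*260/60)+4),0,.28,(0,255,255)); cv2.line(c,(int(k*260/60),10),(int(k*260/60),260),(90,90,0),1); cv2.line(c,(15,int(k*260/60)),(260,int(k*260/60)),(90,90,0),1)
    t.append(c)
cv2.imwrite("pics/c1.png",np.vstack([np.hstack(t[:3]),np.hstack(t[3:])]))
E
```

```text
(no output)
```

View pics/c1.png

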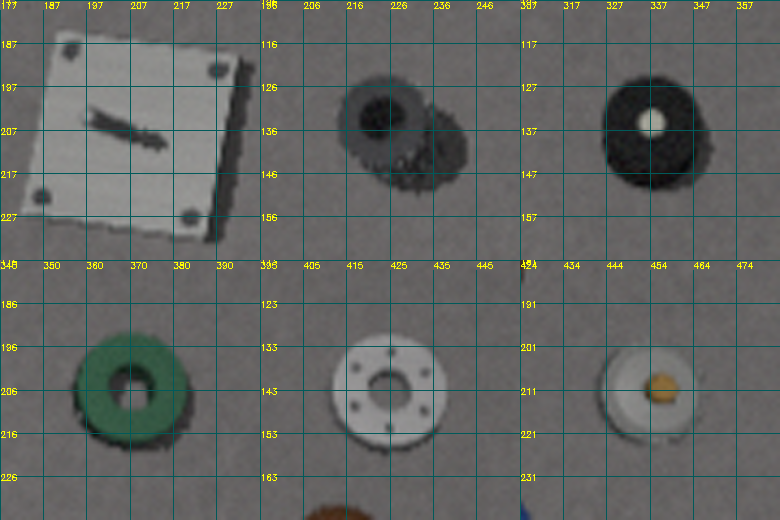

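Crop confirms: grille (226,138) is a tube with a dark hole. (337,137) has a solid hub, so it is the spool. The cap is the grey disc with the brass button at (454,211). I'll compute positions and overlay them on the scene camera for checking.

Run:
```python
from h import *
d=get_image("top");s=get_image("scene")
cor=[(190.2,183.9),(232.4,190.4),(225,232.4),(182.1,226.2)]
P=np.array([pt(d,u,v,.02) for u,v in cor]); print("plate",P.round(4).tolist(),P.mean(0).round(4), [np.linalg.norm(P[i]-P[i-1]).round(4) for i in range(4)], np.arctan2(*(P[0]-P[3])[::-1]).round(3))
F=P.mean(0)
E={"housing":(370.6,207.1,.04,.029),"ring":(425,143.1,.014,.032),"grille":(224.4,136,.045,.025),"cap":(453.5,211,.013,.028),"dish":(280.5,203,.022,.041),"spool":(336.5,137,.035,.027)}
im=cv2.resize(s["img"][:,:,::-1],None,fx=3,fy=3,interpolation=cv2.INTER_CUBIC); it=cv2.resize(d["img"][:,:,::-1],None,fx=3,fy=3,interpolation=cv2.INTER_CUBIC)
A=np.linspace(0,2*np.pi,60)
tiles=[]
def drw(I,c,pts,col=(0,255,255)):
    q=np.array([proj(c,p) for p in pts])*3+1; cv2.polylines(I,[q.astype(np.int32)],True,col,1)
for n,(u,v,z,r) in E.items():
    x,y=pt(d,u,v,z); print(n,round(x,4),round(y,4))
    for I,c in((im,s),(it,d)): drw(I,c,[(x+r*np.cos(a),y+r*np.sin(a),z) for a in A])
for I,c in((im,s),(it,d)): drw(I,c,[(*p,.02) for p in P]); drw(I,c,[(*F,.02),(*F,.085)],(0,0,255))
def cr(I,c,p,h=65):
    u,v=np.array(proj(c,p))*3; u,v=int(u),int(v); return cv2.resize(I[v-h:v+h,u-h:u+h],(195,195))
names=["housing","ring","grille","cap"]
G=[(*pt(d,*E[n][:2],E[n][2]),E[n][2]) for n in names]
rows=[np.hstack([cr(I,c,g) for g in G]) for I,c in((im,s),(it,d))]
fx=np.hstack([cv2.resize(cr(I,c,(*F,.04),100),(390,390)) for I,c in((im,s),(it,d))])
cv2.imwrite("pics/ov.png",cv2.resize(np.vstack(rows+[fx]),None,fx=.76,fy=.76))
```

```text
plate [[0.5075, 0.3228], [0.4926, 0.223], [0.3948, 0.2354], [0.4083, 0.335]] [0.4508 0.2791] [np.float64(0.0999), np.float64(0.1009), np.float64(0.0986), np.float64(0.1005)] -0.123
housing 0.4528 -0.0963
ring 0.6112 -0.2305
grille 0.6162 0.2412
cap 0.4486 -0.2911
dish 0.4634 0.1096
spool 0.6184 -0.019
```

View pics/ov.png

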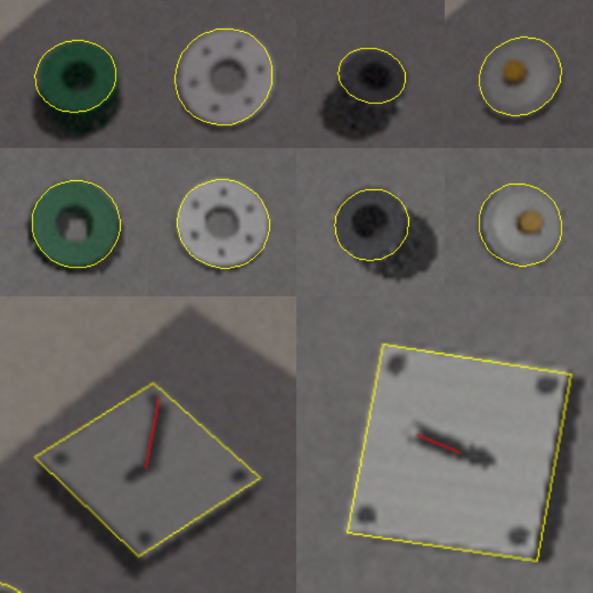

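Overlays agree in both cameras to about 1 px, except the grille. Its hole sits about 2 mm further +x, so I use (0.618,0.242). Now to the housing.

Call:
{"api": "apply_moves", "payload": {"plan": [{"tx": 0.52,"ty": -0.8,"rz": 0.3},{"tx": 0.52,"ty": -0.8,"rz": 0.3},{"tx": 0.52,"ty": -0.8,"rz": 0.3},{"tx": 0.52,"ty": -0.8,"rz": 0.3},{"tx": 0.52,"ty": -0.8,"rz": 0.3},{"tx": 0.52,"ty": -0.8,"rz": 0.3},{"tx": 0.52,"ty": -0.8,"rz": 0.3},{"ty": -0.8,"rz": 0.3},{"ty": -0.8,"rz": 0.3},{"ty": -0.8,"rz": 0.25}]}}

```text
$.plan[0]: bad value
```

Call:
{"api": "apply_moves", "payload": {"plan": [{"ty": -0.8},{"ty": -0.8},{"ty": -0.8},{"ty": -0.8,"tz": -0.4},{"ty": -0.8,"tz": -0.5},{"ty": -0.8,"tz": -0.5},{"ty": -0.8,"tz": -0.3},{"tz": 0},{"tz": 0},{"tz": 0}]}}

```text
$.plan[0]: bad value
```

Rows evidently need all fields.

Call:
{"api": "apply_moves", "payload": {"plan": [{"tx": 0.52,"ty": -0.8,"tz": 0,"rx": 0,"ry": 0,"rz": 0.3,"claw": 1},{"tx": 0.52,"ty": -0.8,"tz": 0,"rx": 0,"ry": 0,"rz": 0.3,"claw": 1},{"tx": 0.52,"ty": -0.8,"tz": 0,"rx": 0,"ry": 0,"rz": 0.3,"claw": 1},{"tx": 0.52,"ty": -0.8,"tz": 0,"rx": 0,"ry": 0,"rz": 0.3,"claw": 1},{"tx": 0.52,"ty": -0.8,"tz": 0,"rx": 0,"ry": 0,"rz": 0.3,"claw": 1},{"tx": 0.52,"ty": -0.8,"tz": 0,"rx": 0,"ry": 0,"rz": 0.3,"claw": 1},{"tx": 0.52,"ty": -0.8,"tz": 0,"rx": 0,"ry": 0,"rz": 0.3,"claw": 1},{"tx": 0,"ty": -0.8,"tz": 0,"rx": 0,"ry": 0,"rz": 0.3,"claw": 1},{"tx": 0,"ty": -0.8,"tz": 0,"rx": 0,"ry": 0,"rz": 0.3,"claw": 1},{"tx": 0,"ty": -0.8,"tz": 0,"rx": 0,"ry": 0,"rz": 0.25,"claw": 1}]}}

```text
time: 1.25
tool_pos: [0.4521, 0.2168, 0.2562]
ee_rot: [-0.001, 1.0, -0.0, 0.0]
ft_force: [0.5, -0.0, -0.5]
finger_gap: 0.0854
gripper_force: 0.0
```

Call:
{"api": "apply_moves", "payload": {"plan": [{"tx": 0,"ty": -0.8,"tz": 0,"rx": 0,"ry": 0,"rz": 0,"claw": 1},{"tx": 0,"ty": -0.8,"tz": 0,"rx": 0,"ry": 0,"rz": 0,"claw": 1},{"tx": 0,"ty": -0.8,"tz": 0,"rx": 0,"ry": 0,"rz": 0,"claw": 1},{"tx": 0,"ty": -0.8,"tz": -0.3,"rx": 0,"ry": 0,"rz": 0,"claw": 1},{"tx": 0,"ty": -0.8,"tz": -0.4,"rx": 0,"ry": 0,"rz": 0,"claw": 1},{"tx": 0,"ty": -0.8,"tz": -0.5,"rx": 0,"ry": 0,"rz": 0,"claw": 1},{"tx": 0,"ty": -0.8,"tz": -0.4,"rx": 0,"ry": 0,"rz": 0,"claw": 1},{"tx": 0,"ty": 0,"tz": 0,"rx": 0,"ry": 0,"rz": 0,"claw": 1},{"tx": 0,"ty": 0,"tz": 0,"rx": 0,"ry": 0,"rz": 0,"claw": 1}]}}

```text
time: 2.15
tool_pos: [0.4519, -0.0622, 0.176]
ee_rot: [0.001, 1.0, 0.0, -0.001]
ft_force: [1.0, 0.8, 0.4]
finger_gap: 0.0857
gripper_force: 0.0
```

Call:
{"api": "apply_moves", "payload": {"plan": [{"tx": 0.02,"ty": -0.68,"tz": 0,"rx": 0,"ry": 0,"rz": 0,"claw": 1},{"tx": 0,"ty": 0,"tz": 0,"rx": 0,"ry": 0,"rz": 0,"claw": 1},{"tx": 0,"ty": 0,"tz": -0.5,"rx": 0,"ry": 0,"rz": 0,"claw": 1},{"tx": 0,"ty": 0,"tz": -0.5,"rx": 0,"ry": 0,"rz": 0,"claw": 1},{"tx": 0,"ty": 0,"tz": -0.5,"rx": 0,"ry": 0,"rz": 0,"claw": 1},{"tx": 0,"ty": 0,"tz": 0,"rx": 0,"ry": 0,"rz": 0,"claw": 1}]}}

```text
time: 2.75
tool_pos: [0.4523, -0.0935, 0.0997]
ee_rot: [-0.001, 1.0, 0.001, -0.002]
ft_force: [-0.0, -0.6, 0.4]
finger_gap: 0.0852
gripper_force: 0.0
```

Run:
```python
from h import *
d=get_image("wrist"); cv2.imwrite("pics/w1.png",d["img"][:,:,::-1]); print(d["fx"],d["cx"],d["cy"],d["cam_to_world"].round(4).tolist(),bot.get_obs()["tool_pos"])
```

```text
309.70691628693146 324.84892363918055 196.26038605343723 [[-0.0025, -0.9664, -0.2569, 0.3874], [1.0, -0.0021, -0.0019, -0.0932], [0.0013, -0.2569, 0.9664, 0.2172], [0.0, 0.0, 0.0, 1.0]] [ 0.45291963 -0.0939089   0.10100902]
```

View pics/w1.png

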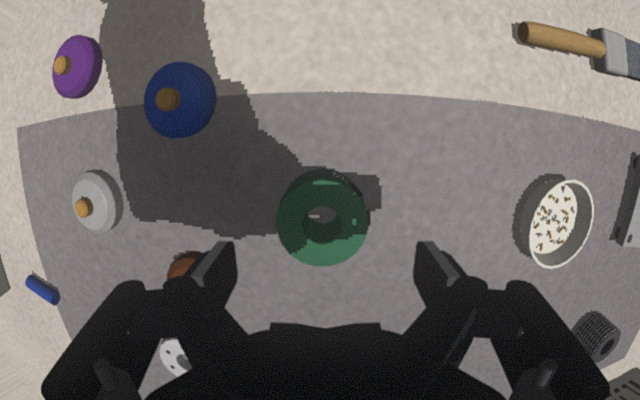

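Wrist view: the housing's top is centred near (322,221), straight between the fingers at (220,260) and (430,260). Checking its position with the fisheye model.

```bash
cat >> h.py <<'E'
def wpt(d,u,v,z):
    x,y=u-d["cx"],v-d["cy"]; r=np.hypot(x,y); t=r/d["fx"]; M=d["cam_to_world"]
    k=np.sin(t)/max(r,1e-9); w=M[:3,:3]@np.array([x*k,-y*k,-np.cos(t)]); o=M[:3,3]
    return (o+w*(z-o[2])/w[2])[:2]
def wproj(d,p):
    M=d["cam_to_world"]; c=M[:3,:3].T@(np.array(p)-M[:3,3]); a=np.array([c[0],-c[1]]); n=np.hypot(*a); t=np.arctan2(n,-c[2])
    return np.array([d["cx"],d["cy"]])+a/n*t*d["fx"]
E
python3 - <<'E'
from h import *
d=get_image("wrist")
for p in [(322,221),(277,221),(367,221),(322,177),(322,266)]: print(wpt(d,*p,.04).round(4))
A=np.linspace(0,6.283,60); q=np.array([wproj(d,(.4528+.029*np.cos(a),-.0963+.029*np.sin(a),.04)) for a in A]); print(q.min(0),q.max(0))
E
```

```text
[ 0.4511 -0.095 ]
[ 0.4513 -0.1227]
[ 0.4511 -0.0673]
[ 0.4237 -0.0949]
[ 0.4821 -0.095 ]
[272.87627022 177.17633819] [366.92369091 265.60273814]
```

Agreement within about 1 mm. Descend and grip.

Call:
{"api": "apply_moves", "payload": {"plan": [{"tx": 0,"ty": -0.02,"tz": -0.5,"rx": 0,"ry": 0,"rz": 0,"claw": 1},{"tx": 0,"ty": 0,"tz": -0.4,"rx": 0,"ry": 0,"rz": 0,"claw": 1},{"tx": 0,"ty": 0,"tz": -0.3,"rx": 0,"ry": 0,"rz": 0,"claw": 1},{"tx": 0,"ty": 0,"tz": 0,"rx": 0,"ry": 0,"rz": 0,"claw": 1},{"tx": 0,"ty": 0,"tz": 0,"rx": 0,"ry": 0,"rz": 0,"claw": 0.5},{"tx": 0,"ty": 0,"tz": 0,"rx": 0,"ry": 0,"rz": 0,"claw": 0.4},{"tx": 0,"ty": 0,"tz": 0,"rx": 0,"ry": 0,"rz": 0,"claw": 0.3},{"tx": 0,"ty": 0,"tz": 0,"rx": 0,"ry": 0,"rz": 0,"claw": 0.2},{"tx": 0,"ty": 0,"tz": 0,"rx": 0,"ry": 0,"rz": 0,"claw": 0},{"tx": 0,"ty": 0,"tz": 0,"rx": 0,"ry": 0,"rz": 0,"claw": 0}]}}

```text
time: 3.85
tool_pos: [0.4541, -0.0963, 0.0432]
ee_rot: [0.0, 1.0, -0.0, 0.001]
ft_force: [-2.4, 1.7, 16.9]
finger_gap: 0.0565
gripper_force: 60.2
```

Call:
{"api": "apply_moves", "payload": {"plan": [{"tx": 0,"ty": 0,"tz": 0.2,"rx": 0,"ry": 0,"rz": 0,"claw": 0},{"tx": 0,"ty": 0,"tz": 0.4,"rx": 0,"ry": 0,"rz": 0,"claw": 0},{"tx": 0,"ty": 0,"tz": 0.6,"rx": 0,"ry": 0,"rz": 0,"claw": 0},{"tx": 0,"ty": 0,"tz": 0.6,"rx": 0,"ry": 0,"rz": 0,"claw": 0},{"tx": 0,"ty": 0.3,"tz": 0.5,"rx": 0,"ry": 0,"rz": 0,"claw": 0},{"tx": 0,"ty": 0.6,"tz": 0.2,"rx": 0,"ry": 0,"rz": 0,"claw": 0},{"tx": 0,"ty": 0.7,"tz": 0,"rx": 0,"ry": 0,"rz": 0,"claw": 0},{"tx": 0,"ty": 0.7,"tz": 0,"rx": 0,"ry": 0,"rz": 0,"claw": 0},{"tx": 0,"ty": 0.7,"tz": 0,"rx": 0,"ry": 0,"rz": 0,"claw": 0},{"tx": 0,"ty": 0.7,"tz": 0,"rx": 0,"ry": 0,"rz": 0,"claw": 0}]}}

```text
time: 4.85
tool_pos: [0.4528, 0.0898, 0.1674]
ee_rot: [0.0, 1.0, 0.0, 0.0]
ft_force: [-0.3, -0.6, -2.2]
finger_gap: 0.0563
gripper_force: 64.8
```

Call:
{"api": "apply_moves", "payload": {"plan": [{"tx": 0,"ty": 0.7,"tz": 0,"rx": 0,"ry": 0,"rz": 0,"claw": 0},{"tx": 0,"ty": 0.7,"tz": 0,"rx": 0,"ry": 0,"rz": 0,"claw": 0},{"tx": 0,"ty": 0.7,"tz": 0,"rx": 0,"ry": 0,"rz": 0,"claw": 0},{"tx": 0,"ty": 0.7,"tz": 0,"rx": 0,"ry": 0,"rz": 0,"claw": 0},{"tx": 0,"ty": 0.6,"tz": 0,"rx": 0,"ry": 0,"rz": 0,"claw": 0},{"tx": 0,"ty": 0.3,"tz": 0,"rx": 0,"ry": 0,"rz": 0,"claw": 0},{"tx": 0,"ty": 0,"tz": 0,"rx": 0,"ry": 0,"rz": 0,"claw": 0},{"tx": 0,"ty": 0,"tz": 0,"rx": 0,"ry": 0,"rz": 0,"claw": 0},{"tx": 0,"ty": 0,"tz": 0,"rx": 0,"ry": 0,"rz": 0,"claw": 0}]}}

```text
time: 5.75
tool_pos: [0.4533, 0.2717, 0.1665]
ee_rot: [0.001, 1.0, -0.001, -0.0]
ft_force: [-0.0, -0.2, -3.9]
finger_gap: 0.0563
gripper_force: 64.7
```

Run:
```python
from h import *
d=get_image("wrist"); t=get_image("top"); I=np.vstack([cv2.resize(d["img"][100:400,120:520],(520,390)),cv2.resize(t["img"][150:250,140:400],(520,200),interpolation=cv2.INTER_CUBIC)])
cv2.imwrite("pics/w2.png",I[:,:,::-1]); print(bot.get_obs()["tool_pos"],bot.get_obs()["ft_force"])
```

```text
[0.45343148 0.27204812 0.16648879] [ 1.1183053   0.06200402 -3.71999212]
```

View pics/w2.png

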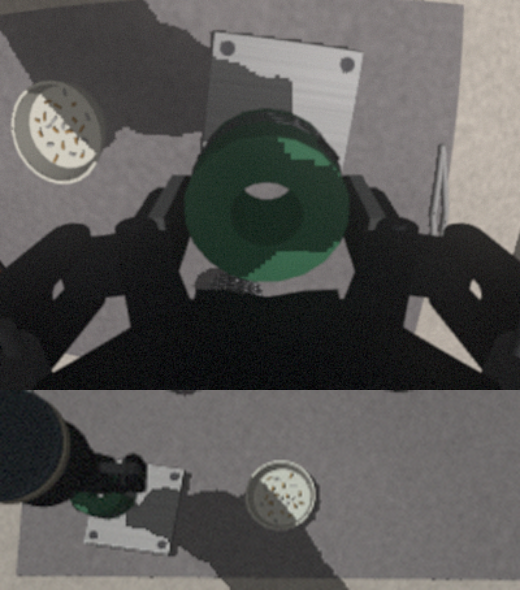

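The housing is held level in the wrist crop with its top centred at (267,208), wrist px (325,260). Fixture lies below, nothing disturbed. Measure the held offset.

Run:
```python
from h import *
d=get_image("wrist"); print(wpt(d,325.4,260,.163).round(4), wpt(d,325.4,100+135/1.3,.163).round(4),wpt(d,325.4,100+282/1.3,.163).round(4),wpt(d,120+185/1.3,260,.163).round(4),wpt(d,120+350/1.3,260,.163).round(4))
```

```text
[0.4492 0.273 ] [0.4237 0.273 ] [0.4803 0.2729] [0.4496 0.2452] [0.4497 0.3011]
```

Call:
{"api": "apply_moves", "payload": {"plan": [{"tx": -0.02,"ty": 0.14,"tz": 0,"rx": 0,"ry": 0,"rz": 0,"claw": 0},{"tx": 0,"ty": 0,"tz": 0,"rx": 0,"ry": 0,"rz": 0,"claw": 0},{"tx": 0,"ty": 0,"tz": -0.3,"rx": 0,"ry": 0,"rz": 0,"claw": 0},{"tx": 0,"ty": 0,"tz": -0.3,"rx": 0,"ry": 0,"rz": 0,"claw": 0},{"tx": 0,"ty": 0,"tz": -0.3,"rx": 0,"ry": 0,"rz": 0,"claw": 0},{"tx": 0,"ty": 0,"tz": -0.3,"rx": 0,"ry": 0,"rz": 0,"claw": 0},{"tx": 0,"ty": 0,"tz": -0.3,"rx": 0,"ry": 0,"rz": 0,"claw": 0},{"tx": 0,"ty": 0,"tz": -0.3,"rx": 0,"ry": 0,"rz": 0,"claw": 0},{"tx": 0,"ty": 0,"tz": 0,"rx": 0,"ry": 0,"rz": 0,"claw": 0},{"tx": 0,"ty": 0,"tz": 0,"rx": 0,"ry": 0,"rz": 0,"claw": 0}]}}

```text
time: 6.9
tool_pos: [0.4522, 0.2806, 0.0764]
ee_rot: [-0.0, 1.0, -0.0, -0.0]
ft_force: [-0.3, -0.1, -3.1]
finger_gap: 0.0567
gripper_force: 64.9
```

Call:
{"api": "apply_moves", "payload": {"plan": [{"tx": 0,"ty": -0.03,"tz": -0.1,"rx": 0,"ry": 0,"rz": 0,"claw": 0},{"tx": 0,"ty": 0,"tz": -0.08,"rx": 0,"ry": 0,"rz": 0,"claw": 0},{"tx": 0,"ty": 0,"tz": -0.06,"rx": 0,"ry": 0,"rz": 0,"claw": 0},{"tx": 0,"ty": 0,"tz": 0,"rx": 0,"ry": 0,"rz": 0,"claw": 0},{"tx": 0,"ty": 0,"tz": 0,"rx": 0,"ry": 0,"rz": 0,"claw": 0}]}}

```text
time: 7.4
tool_pos: [0.4522, 0.2791, 0.0643]
ee_rot: [-0.0, 1.0, -0.0, -0.0]
ft_force: [0.2, 0.1, -2.7]
finger_gap: 0.0564
gripper_force: 64.9
```

Call:
{"api": "apply_moves", "payload": {"plan": [{"tx": 0,"ty": 0,"tz": -0.03,"rx": 0,"ry": 0,"rz": 0,"claw": 0},{"tx": 0,"ty": 0,"tz": 0,"rx": 0,"ry": 0,"rz": 0,"claw": 0},{"tx": 0,"ty": 0,"tz": 0,"rx": 0,"ry": 0,"rz": 0,"claw": 0}]}}

```text
time: 7.7
tool_pos: [0.4523, 0.2792, 0.0634]
ee_rot: [-0.0, 1.0, 0.0, 0.0]
ft_force: [-2.9, 0.8, 4.8]
finger_gap: 0.0564
gripper_force: 65.7
```

Contact with the plate (+4.8 N). Release and rise.

Call:
{"api": "apply_moves", "payload": {"plan": [{"tx": 0,"ty": 0,"tz": 0,"rx": 0,"ry": 0,"rz": 0,"claw": 0.75},{"tx": 0,"ty": 0,"tz": 0,"rx": 0,"ry": 0,"rz": 0,"claw": 0.85},{"tx": 0,"ty": 0,"tz": 0,"rx": 0,"ry": 0,"rz": 0,"claw": 1},{"tx": 0,"ty": 0,"tz": 0,"rx": 0,"ry": 0,"rz": 0,"claw": 1},{"tx": 0,"ty": 0,"tz": 0,"rx": 0,"ry": 0,"rz": 0,"claw": 1},{"tx": 0,"ty": 0,"tz": 0.5,"rx": 0,"ry": 0,"rz": 0,"claw": 1},{"tx": 0,"ty": 0,"tz": 0.8,"rx": 0,"ry": 0,"rz": 0,"claw": 1},{"tx": 0,"ty": 0,"tz": 0.8,"rx": 0,"ry": 0,"rz": 0,"claw": 1},{"tx": 0,"ty": 0,"tz": 0.4,"rx": 0,"ry": 0,"rz": 0,"claw": 1},{"tx": 0,"ty": 0,"tz": 0,"rx": 0,"ry": 0,"rz": 0,"claw": 1}]}}

```text
time: 8.7
tool_pos: [0.4535, 0.2799, 0.1908]
ee_rot: [0.0, 1.0, 0.002, 0.002]
ft_force: [0.3, 0.1, 0.5]
finger_gap: 0.0852
gripper_force: 0.0
```

Run:
```python
from h import *
d=get_image("wrist"); I=cv2.resize(d["img"][120:400,160:480],None,fx=1.8,fy=1.8)
cv2.imwrite("pics/w3.png",I[:,:,::-1]); print(bot.get_obs()["tool_pos"])
A=np.linspace(0,6.283,60)
for z in (.06,): 
  q=np.array([wproj(d,(.4508+.029*np.cos(a),.2791+.029*np.sin(a),z)) for a in A]); print(((q.min(0)-[160,120])*1.8).round(),((q.max(0)-[160,120])*1.8).round())
print((wproj(d,(.4508,.2791,.085))-[160,120])*1.8)
```

```text
[0.45268999 0.27946607 0.18899625]
[230.  65.] [356. 187.]
[292.35549449 142.25017804]
```

View pics/w3.png

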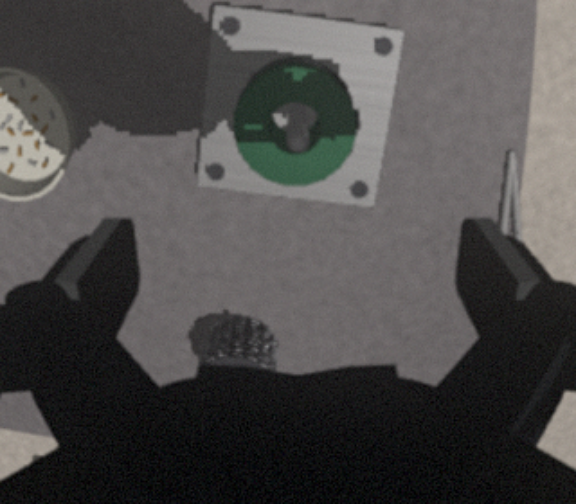

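Housing seated round the post at (295,122) in the crop, matching the predicted outline. Next, the ring.

Call:
{"api": "apply_moves", "payload": {"plan": [{"tx": 0.26,"ty": -0.6,"tz": 0,"rx": 0,"ry": 0,"rz": 0,"claw": 1},{"tx": 0.26,"ty": -0.85,"tz": 0,"rx": 0,"ry": 0,"rz": 0,"claw": 1},{"tx": 0.26,"ty": -0.85,"tz": 0,"rx": 0,"ry": 0,"rz": 0,"claw": 1},{"tx": 0.26,"ty": -0.85,"tz": 0,"rx": 0,"ry": 0,"rz": 0,"claw": 1},{"tx": 0.26,"ty": -0.85,"tz": 0,"rx": 0,"ry": 0,"rz": 0,"claw": 1},{"tx": 0.26,"ty": -0.85,"tz": 0,"rx": 0,"ry": 0,"rz": 0,"claw": 1},{"tx": 0.26,"ty": -0.85,"tz": 0,"rx": 0,"ry": 0,"rz": 0,"claw": 1},{"tx": 0.26,"ty": -0.85,"tz": 0,"rx": 0,"ry": 0,"rz": 0,"claw": 1},{"tx": 0.26,"ty": -0.85,"tz": 0,"rx": 0,"ry": 0,"rz": 0,"claw": 1},{"tx": 0.26,"ty": -0.85,"tz": 0,"rx": 0,"ry": 0,"rz": 0,"claw": 1}]}}

```text
time: 9.75
tool_pos: [0.5818, -0.1351, 0.1861]
ee_rot: [-0.0, 1.0, 0.0, -0.001]
ft_force: [0.0, -0.1, -0.2]
finger_gap: 0.0851
gripper_force: 0.0
```

Call:
{"api": "apply_moves", "payload": {"plan": [{"tx": 0.26,"ty": -0.85,"tz": 0,"rx": 0,"ry": 0,"rz": 0,"claw": 1},{"tx": 0.26,"ty": -0.85,"tz": -0.3,"rx": 0,"ry": 0,"rz": 0,"claw": 1},{"tx": 0,"ty": -0.2,"tz": -0.5,"rx": 0,"ry": 0,"rz": 0,"claw": 1},{"tx": 0,"ty": 0,"tz": -0.6,"rx": 0,"ry": 0,"rz": 0,"claw": 1},{"tx": 0,"ty": 0,"tz": -0.4,"rx": 0,"ry": 0,"rz": 0,"claw": 1},{"tx": 0,"ty": 0,"tz": 0,"rx": 0,"ry": 0,"rz": 0,"claw": 1},{"tx": 0,"ty": 0,"tz": 0,"rx": 0,"ry": 0,"rz": 0,"claw": 1}]}}

```text
time: 10.45
tool_pos: [0.6077, -0.2282, 0.0969]
ee_rot: [-0.0, 1.0, 0.0, -0.001]
ft_force: [0.4, -0.6, 1.4]
finger_gap: 0.0853
gripper_force: 0.0
```

Run:
```python
from h import *
d=get_image("wrist"); I=cv2.resize(d["img"][100:400,120:520],None,fx=1.8,fy=1.8)
cv2.imwrite("pics/w4.png",I[:,:,::-1]); print(bot.get_obs()["tool_pos"])
A=np.linspace(0,6.283,60)
q=np.array([wproj(d,(.6112+.032*np.cos(a),-.2305+.032*np.sin(a),.014)) for a in A]); print(((q.min(0)-[120,100])*1.8).round(),((q.max(0)-[120,100])*1.8).round())
```

```text
[ 0.60833961 -0.2283963   0.09797356]
[277. 129.] [445. 287.]
```

View pics/w4.png

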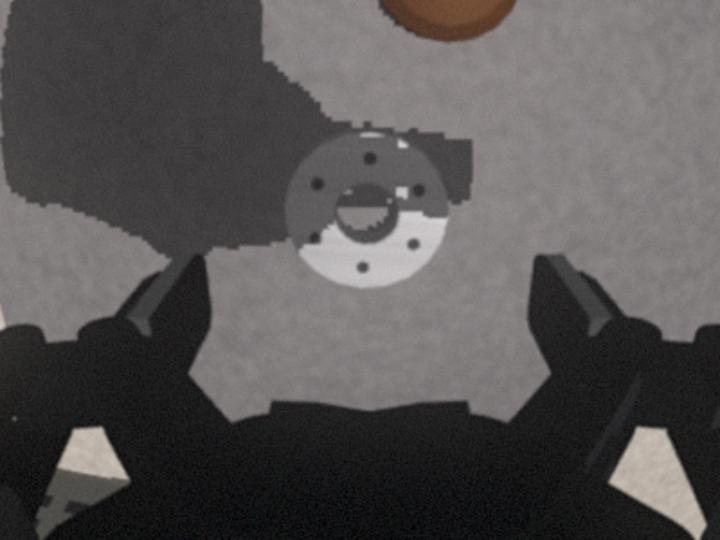

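Ring top spans x 285–448, y 130–289 in the crop: centre at about (0.6115,-0.229). Align, descend, preclose.

Call:
{"api": "apply_moves", "payload": {"plan": [{"tx": 0.06,"ty": 0,"tz": -0.3,"rx": 0,"ry": 0,"rz": 0,"claw": 1},{"tx": 0,"ty": 0,"tz": -0.4,"rx": 0,"ry": 0,"rz": 0,"claw": 1},{"tx": 0,"ty": 0,"tz": -0.4,"rx": 0,"ry": 0,"rz": 0,"claw": 1},{"tx": 0,"ty": 0,"tz": -0.2,"rx": 0,"ry": 0,"rz": 0,"claw": 0.9},{"tx": 0,"ty": 0,"tz": 0,"rx": 0,"ry": 0,"rz": 0,"claw": 0.82},{"tx": 0,"ty": 0,"tz": 0,"rx": 0,"ry": 0,"rz": 0,"claw": 0.82},{"tx": 0,"ty": 0,"tz": 0,"rx": 0,"ry": 0,"rz": 0,"claw": 0.82}]}}

```text
time: 11.2
tool_pos: [0.6119, -0.2287, 0.0339]
ee_rot: [-0.0, 1.0, -0.0, 0.001]
ft_force: [-0.7, -0.1, -0.6]
finger_gap: 0.0701
gripper_force: 0.0
```

Run:
```python
from h import *
d=get_image("wrist"); I=cv2.resize(d["img"][100:400,120:520],None,fx=1.8,fy=1.8)
cv2.imwrite("pics/w5.png",I[:,:,::-1]); o=bot.get_obs();print(o["tool_pos"],o["finger_gap"])
```

```text
[ 0.61181262 -0.22865719  0.03388862] 0.069742321595849
```

View pics/w5.png

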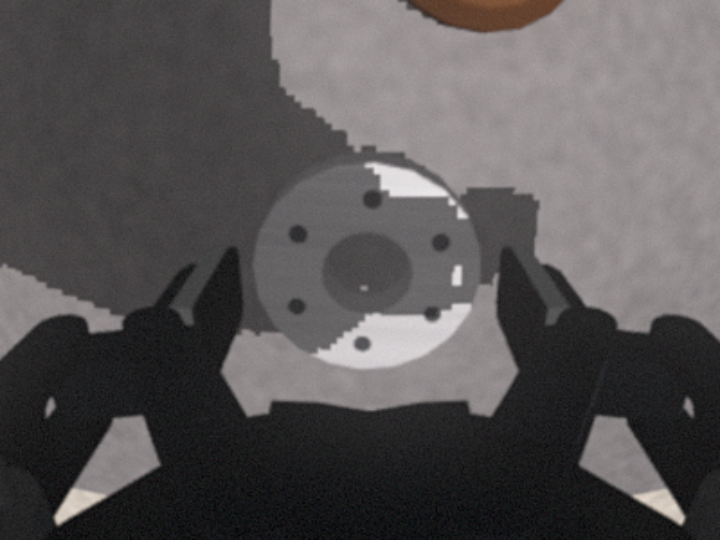

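The ring sits centred between the fingers (crop 367,265). Feel down to the bench.

Call:
{"api": "apply_moves", "payload": {"plan": [{"tx": 0,"ty": 0,"tz": -0.1,"rx": 0,"ry": 0,"rz": 0,"claw": 0.82},{"tx": 0,"ty": 0,"tz": 0,"rx": 0,"ry": 0,"rz": 0,"claw": 0.82},{"tx": 0,"ty": 0,"tz": 0,"rx": 0,"ry": 0,"rz": 0,"claw": 0.82}]}}

```text
time: 11.55
tool_pos: [0.6111, -0.2284, 0.0277]
ee_rot: [-0.0, 1.0, 0.0, -0.0]
ft_force: [0.2, 0.4, 0.2]
finger_gap: 0.0704
gripper_force: 0.0
```

Call:
{"api": "apply_moves", "payload": {"plan": [{"tx": 0,"ty": 0,"tz": -0.06,"rx": 0,"ry": 0,"rz": 0,"claw": 0.82},{"tx": 0,"ty": 0,"tz": 0,"rx": 0,"ry": 0,"rz": 0,"claw": 0.82},{"tx": 0,"ty": 0,"tz": 0,"rx": 0,"ry": 0,"rz": 0,"claw": 0.82}]}}

```text
time: 11.85
tool_pos: [0.6111, -0.2284, 0.0247]
ee_rot: [-0.0, 1.0, 0.0, -0.0]
ft_force: [0.3, -0.5, -1.5]
finger_gap: 0.07
gripper_force: 0.0
```

Call:
{"api": "apply_moves", "payload": {"plan": [{"tx": 0,"ty": 0,"tz": -0.06,"rx": 0,"ry": 0,"rz": 0,"claw": 0.82},{"tx": 0,"ty": 0,"tz": 0,"rx": 0,"ry": 0,"rz": 0,"claw": 0.82},{"tx": 0,"ty": 0,"tz": 0,"rx": 0,"ry": 0,"rz": 0,"claw": 0.6},{"tx": 0,"ty": 0,"tz": 0,"rx": 0,"ry": 0,"rz": 0,"claw": 0.4},{"tx": 0,"ty": 0,"tz": 0,"rx": 0,"ry": 0,"rz": 0,"claw": 0.2},{"tx": 0,"ty": 0,"tz": 0,"rx": 0,"ry": 0,"rz": 0,"claw": 0},{"tx": 0,"ty": 0,"tz": 0,"rx": 0,"ry": 0,"rz": 0,"claw": 0}]}}

```text
time: 12.55
tool_pos: [0.6111, -0.2284, 0.0225]
ee_rot: [-0.0, 1.0, 0.0, 0.0]
ft_force: [-2.4, 1.4, 8.0]
finger_gap: 0.062
gripper_force: 63.2
```

Call:
{"api": "apply_moves", "payload": {"plan": [{"tx": 0,"ty": 0,"tz": 0.2,"rx": 0,"ry": 0,"rz": 0,"claw": 0},{"tx": 0,"ty": 0,"tz": 0.4,"rx": 0,"ry": 0,"rz": 0,"claw": 0},{"tx": 0,"ty": 0,"tz": 0.6,"rx": 0,"ry": 0,"rz": 0,"claw": 0},{"tx": 0,"ty": 0,"tz": 0.6,"rx": 0,"ry": 0,"rz": 0,"claw": 0},{"tx": -0.15,"ty": 0.4,"tz": 0.5,"rx": 0,"ry": 0,"rz": 0,"claw": 0},{"tx": -0.25,"ty": 0.8,"tz": 0.4,"rx": 0,"ry": 0,"rz": 0,"claw": 0},{"tx": -0.28,"ty": 0.8,"tz": 0,"rx": 0,"ry": 0,"rz": 0,"claw": 0},{"tx": -0.28,"ty": 0.8,"tz": 0,"rx": 0,"ry": 0,"rz": 0,"claw": 0},{"tx": -0.28,"ty": 0.8,"tz": 0,"rx": 0,"ry": 0,"rz": 0,"claw": 0},{"tx": -0.28,"ty": 0.8,"tz": 0,"rx": 0,"ry": 0,"rz": 0,"claw": 0}]}}

```text
time: 13.55
tool_pos: [0.5345, -0.007, 0.1574]
ee_rot: [0.0, 1.0, 0.0, 0.0]
ft_force: [0.7, 0.8, -1.3]
finger_gap: 0.0618
gripper_force: 65.6
```

Call:
{"api": "apply_moves", "payload": {"plan": [{"tx": -0.28,"ty": 0.8,"tz": 0,"rx": 0,"ry": 0,"rz": 0,"claw": 0},{"tx": -0.28,"ty": 0.8,"tz": 0,"rx": 0,"ry": 0,"rz": 0,"claw": 0},{"tx": -0.28,"ty": 0.8,"tz": 0,"rx": 0,"ry": 0,"rz": 0,"claw": 0},{"tx": -0.28,"ty": 0.8,"tz": 0,"rx": 0,"ry": 0,"rz": 0,"claw": 0},{"tx": -0.28,"ty": 0.8,"tz": 0,"rx": 0,"ry": 0,"rz": 0,"claw": 0},{"tx": -0.24,"ty": 0.7,"tz": 0,"rx": 0,"ry": 0,"rz": 0,"claw": 0},{"tx": 0,"ty": 0.3,"tz": 0,"rx": 0,"ry": 0,"rz": 0,"claw": 0},{"tx": 0,"ty": 0,"tz": 0,"rx": 0,"ry": 0,"rz": 0,"claw": 0},{"tx": 0,"ty": 0,"tz": 0,"rx": 0,"ry": 0,"rz": 0,"claw": 0}]}}

```text
time: 14.45
tool_pos: [0.4535, 0.2408, 0.157]
ee_rot: [0.0, 1.0, -0.0, 0.0]
ft_force: [0.5, -0.4, -1.6]
finger_gap: 0.0618
gripper_force: 65.6
```

Call:
{"api": "apply_moves", "payload": {"plan": [{"tx": -0.06,"ty": 0.4,"tz": 0,"rx": 0,"ry": 0,"rz": 0,"claw": 0},{"tx": 0,"ty": 0.36,"tz": 0,"rx": 0,"ry": 0,"rz": 0,"claw": 0},{"tx": 0,"ty": 0,"tz": 0,"rx": 0,"ry": 0,"rz": 0,"claw": 0},{"tx": 0,"ty": 0,"tz": 0,"rx": 0,"ry": 0,"rz": 0,"claw": 0},{"tx": 0,"ty": 0,"tz": 0,"rx": 0,"ry": 0,"rz": 0,"claw": 0}]}}

```text
time: 14.95
tool_pos: [0.4505, 0.2786, 0.1567]
ee_rot: [0.001, 1.0, -0.0, -0.0]
ft_force: [-0.4, 0.6, -0.8]
finger_gap: 0.0616
gripper_force: 65.6
```

Run:
```python
from h import *
d=get_image("wrist"); I=cv2.resize(d["img"][100:400,120:520],None,fx=1.8,fy=1.8)
cv2.imwrite("pics/w6.png",I[:,:,::-1]); o=bot.get_obs();print(o["tool_pos"])
x,y=o["tool_pos"][:2]; z=o["tool_pos"][2]-.0225+.014
A=np.linspace(0,6.283,60)
q=np.array([wproj(d,(x+.032*np.cos(a),y+.032*np.sin(a),z)) for a in A]); print(((q.min(0)-[120,100])*1.8).round(),((q.max(0)-[120,100])*1.8).round())
print((wproj(d,(.4503,.2795,.085))-[120,100])*1.8)
```

```text
[0.45040636 0.27853589 0.15676058]
[241. 171.] [491. 394.]
[369.70942385 211.88600804]
```

View pics/w6.png

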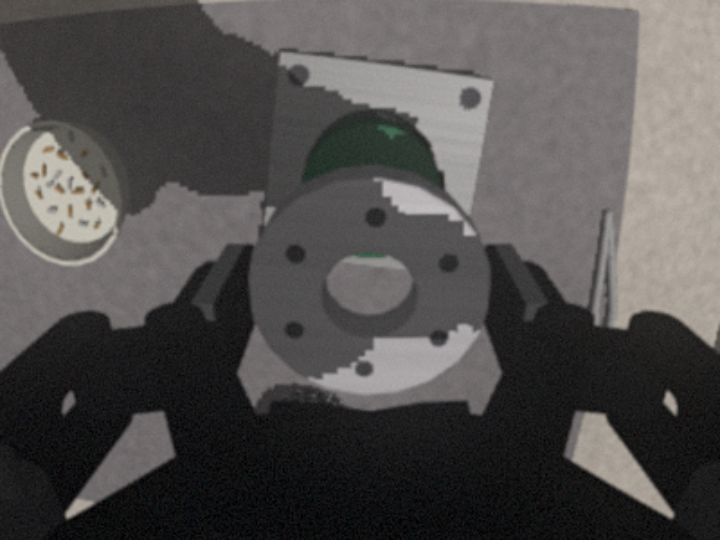

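Ring held level, centred at (369,282) in the crop, as predicted. Lower onto the housing.

Call:
{"api": "apply_moves", "payload": {"plan": [{"tx": 0,"ty": 0.02,"tz": -0.2,"rx": 0,"ry": 0,"rz": 0,"claw": 0},{"tx": 0,"ty": 0,"tz": -0.3,"rx": 0,"ry": 0,"rz": 0,"claw": 0},{"tx": 0,"ty": 0,"tz": -0.3,"rx": 0,"ry": 0,"rz": 0,"claw": 0},{"tx": 0,"ty": 0,"tz": -0.3,"rx": 0,"ry": 0,"rz": 0,"claw": 0},{"tx": 0,"ty": 0,"tz": -0.2,"rx": 0,"ry": 0,"rz": 0,"claw": 0},{"tx": 0,"ty": 0,"tz": -0.1,"rx": 0,"ry": 0,"rz": 0,"claw": 0},{"tx": 0,"ty": 0,"tz": 0,"rx": 0,"ry": 0,"rz": 0,"claw": 0},{"tx": 0,"ty": 0,"tz": 0,"rx": 0,"ry": 0,"rz": 0,"claw": 0}]}}

```text
time: 15.8
tool_pos: [0.4504, 0.2806, 0.0871]
ee_rot: [0.0, 1.0, 0.0, 0.0]
ft_force: [-0.3, -0.5, -1.1]
finger_gap: 0.0618
gripper_force: 65.6
```

Call:
{"api": "apply_moves", "payload": {"plan": [{"tx": 0,"ty": 0,"tz": -0.04,"rx": 0,"ry": 0,"rz": 0,"claw": 0},{"tx": 0,"ty": 0,"tz": 0,"rx": 0,"ry": 0,"rz": 0,"claw": 0},{"tx": 0,"ty": 0,"tz": 0,"rx": 0,"ry": 0,"rz": 0,"claw": 0}]}}

```text
time: 16.1
tool_pos: [0.4503, 0.2807, 0.0851]
ee_rot: [-0.0, 1.0, 0.0, 0.0]
ft_force: [-0.1, 1.0, -2.1]
finger_gap: 0.0617
gripper_force: 65.6
```

Call:
{"api": "apply_moves", "payload": {"plan": [{"tx": 0,"ty": -0.02,"tz": -0.04,"rx": 0,"ry": 0,"rz": 0,"claw": 0},{"tx": 0,"ty": 0,"tz": 0,"rx": 0,"ry": 0,"rz": 0,"claw": 0},{"tx": 0,"ty": 0,"tz": 0,"rx": 0,"ry": 0,"rz": 0,"claw": 0}]}}

```text
time: 16.4
tool_pos: [0.4502, 0.2795, 0.0827]
ee_rot: [0.0, 1.0, -0.0, -0.0]
ft_force: [-0.4, -0.2, -1.2]
finger_gap: 0.0617
gripper_force: 65.6
```

Call:
{"api": "apply_moves", "payload": {"plan": [{"tx": 0,"ty": 0,"tz": -0.03,"rx": 0,"ry": 0,"rz": 0,"claw": 0},{"tx": 0,"ty": 0,"tz": 0,"rx": 0,"ry": 0,"rz": 0,"claw": 0},{"tx": 0,"ty": 0,"tz": 0,"rx": 0,"ry": 0,"rz": 0,"claw": 0}]}}

```text
time: 16.7
tool_pos: [0.4503, 0.2796, 0.0825]
ee_rot: [0.0, 1.0, 0.0, 0.0]
ft_force: [-4.3, -2.1, 16.2]
finger_gap: 0.0618
gripper_force: 67.3
```

Seated (+16 N). Release, rise, go to above the grille.

Call:
{"api": "apply_moves", "payload": {"plan": [{"tx": 0,"ty": 0,"tz": 0,"rx": 0,"ry": 0,"rz": 0,"claw": 0.8},{"tx": 0,"ty": 0,"tz": 0,"rx": 0,"ry": 0,"rz": 0,"claw": 0.9},{"tx": 0,"ty": 0,"tz": 0,"rx": 0,"ry": 0,"rz": 0,"claw": 1},{"tx": 0,"ty": 0,"tz": 0,"rx": 0,"ry": 0,"rz": 0,"claw": 1},{"tx": 0,"ty": 0,"tz": 0,"rx": 0,"ry": 0,"rz": 0,"claw": 1},{"tx": 0,"ty": 0,"tz": 0.5,"rx": 0,"ry": 0,"rz": 0,"claw": 1},{"tx": 0,"ty": 0,"tz": 0.8,"rx": 0,"ry": 0,"rz": 0,"claw": 1},{"tx": 0.3,"ty": -0.1,"tz": 0.5,"rx": 0,"ry": 0,"rz": 0,"claw": 1},{"tx": 0.6,"ty": -0.2,"tz": 0,"rx": 0,"ry": 0,"rz": 0,"claw": 1},{"tx": 0.8,"ty": -0.2,"tz": 0,"rx": 0,"ry": 0,"rz": 0,"claw": 1}]}}

```text
time: 17.7
tool_pos: [0.5352, 0.2553, 0.1726]
ee_rot: [-0.001, 1.0, 0.001, 0.0]
ft_force: [0.1, 0.2, 0.5]
finger_gap: 0.0857
gripper_force: 0.0
```

Call:
{"api": "apply_moves", "payload": {"plan": [{"tx": 0.8,"ty": -0.2,"tz": 0,"rx": 0,"ry": 0,"rz": 0,"claw": 1},{"tx": 0.7,"ty": -0.05,"tz": 0,"rx": 0,"ry": 0,"rz": 0,"claw": 1},{"tx": 0.15,"ty": 0,"tz": -0.3,"rx": 0,"ry": 0,"rz": 0,"claw": 1},{"tx": 0,"ty": 0,"tz": -0.4,"rx": 0,"ry": 0,"rz": 0,"claw": 1},{"tx": 0,"ty": 0,"tz": -0.3,"rx": 0,"ry": 0,"rz": 0,"claw": 1},{"tx": 0,"ty": 0,"tz": 0,"rx": 0,"ry": 0,"rz": 0,"claw": 1},{"tx": 0,"ty": 0,"tz": 0,"rx": 0,"ry": 0,"rz": 0,"claw": 1}]}}

```text
time: 18.4
tool_pos: [0.6171, 0.2424, 0.1212]
ee_rot: [-0.0, 1.0, -0.0, -0.0]
ft_force: [-0.2, 0.0, -0.6]
finger_gap: 0.0855
gripper_force: 0.0
```

Run:
```python
from h import *
d=get_image("wrist"); I=cv2.resize(d["img"][100:400,120:520],None,fx=1.8,fy=1.8)
cv2.imwrite("pics/w7.png",I[:,:,::-1]); o=bot.get_obs();print(o["tool_pos"])
A=np.linspace(0,6.283,60)
q=np.array([wproj(d,(.618+.025*np.cos(a),.242+.025*np.sin(a),.045)) for a in A]); print(((q.min(0)-[120,100])*1.8).round(),((q.max(0)-[120,100])*1.8).round())
q=np.array([wproj(d,(.4503+.032*np.cos(a),.2795+.032*np.sin(a),.074)) for a in A]); print(((q.min(0)-[120,100])*1.8).round(),((q.max(0)-[120,100])*1.8).round())
```

```text
[0.61753774 0.24249553 0.1218732 ]
[298. 144.] [434. 273.]
[ 384. -348.] [ 581. -190.]
```

View pics/w7.png

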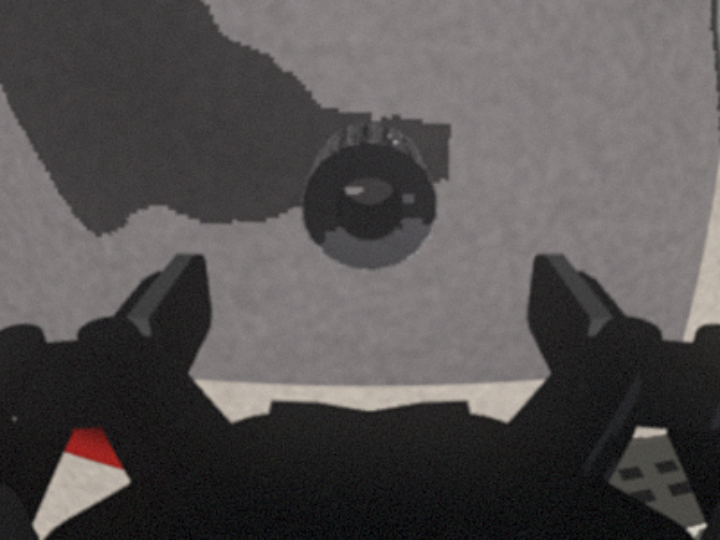

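Grille centred at crop (369,205): about (0.617,0.243), right between the fingers. Descend and grip.

Call:
{"api": "apply_moves", "payload": {"plan": [{"tx": 0,"ty": 0.02,"tz": -0.4,"rx": 0,"ry": 0,"rz": 0,"claw": 1},{"tx": 0,"ty": 0,"tz": -0.5,"rx": 0,"ry": 0,"rz": 0,"claw": 1},{"tx": 0,"ty": 0,"tz": -0.5,"rx": 0,"ry": 0,"rz": 0,"claw": 1},{"tx": 0,"ty": 0,"tz": -0.26,"rx": 0,"ry": 0,"rz": 0,"claw": 1},{"tx": 0,"ty": 0,"tz": 0,"rx": 0,"ry": 0,"rz": 0,"claw": 0.7},{"tx": 0,"ty": 0,"tz": 0,"rx": 0,"ry": 0,"rz": 0,"claw": 0.5},{"tx": 0,"ty": 0,"tz": 0,"rx": 0,"ry": 0,"rz": 0,"claw": 0.35},{"tx": 0,"ty": 0,"tz": 0,"rx": 0,"ry": 0,"rz": 0,"claw": 0.2},{"tx": 0,"ty": 0,"tz": 0,"rx": 0,"ry": 0,"rz": 0,"claw": 0},{"tx": 0,"ty": 0,"tz": 0,"rx": 0,"ry": 0,"rz": 0,"claw": 0}]}}

```text
time: 19.45
tool_pos: [0.6187, 0.2435, 0.0403]
ee_rot: [0.0, 1.0, 0.001, 0.001]
ft_force: [-0.2, -0.4, 7.9]
finger_gap: 0.0481
gripper_force: 62.5
```

Call:
{"api": "apply_moves", "payload": {"plan": [{"tx": 0,"ty": 0,"tz": 0.2,"rx": 0,"ry": 0,"rz": 0,"claw": 0},{"tx": 0,"ty": 0,"tz": 0.5,"rx": 0,"ry": 0,"rz": 0,"claw": 0},{"tx": 0,"ty": 0,"tz": 0.6,"rx": 0,"ry": 0,"rz": 0,"claw": 0},{"tx": 0,"ty": 0,"tz": 0.6,"rx": 0,"ry": 0,"rz": 0,"claw": 0},{"tx": -0.3,"ty": 0.1,"tz": 0.4,"rx": 0,"ry": 0,"rz": 0,"claw": 0},{"tx": -0.6,"ty": 0.15,"tz": 0.1,"rx": 0,"ry": 0,"rz": 0,"claw": 0},{"tx": -0.7,"ty": 0.15,"tz": 0,"rx": 0,"ry": 0,"rz": 0,"claw": 0},{"tx": -0.7,"ty": 0.15,"tz": 0,"rx": 0,"ry": 0,"rz": 0,"claw": 0},{"tx": -0.6,"ty": 0.15,"tz": 0,"rx": 0,"ry": 0,"rz": 0,"claw": 0},{"tx": -0.4,"ty": 0,"tz": 0,"rx": 0,"ry": 0,"rz": 0,"claw": 0}]}}

```text
time: 20.45
tool_pos: [0.4502, 0.2793, 0.1593]
ee_rot: [-0.001, 1.0, 0.001, -0.0]
ft_force: [-0.9, 0.2, -1.5]
finger_gap: 0.0488
gripper_force: 62.4
```

Call:
{"api": "apply_moves", "payload": {"plan": [{"tx": 0,"ty": 0,"tz": 0,"rx": 0,"ry": 0,"rz": 0,"claw": 0},{"tx": 0,"ty": 0,"tz": 0,"rx": 0,"ry": 0,"rz": 0,"claw": 0},{"tx": 0,"ty": 0,"tz": 0,"rx": 0,"ry": 0,"rz": 0,"claw": 0}]}}

```text
time: 20.75
tool_pos: [0.4538, 0.278, 0.1588]
ee_rot: [0.0, 1.0, 0.0, 0.001]
ft_force: [0.5, 0.5, -1.6]
finger_gap: 0.0489
gripper_force: 62.4
```

Run:
```python
from h import *
d=get_image("wrist"); I=cv2.resize(d["img"][100:400,120:520],None,fx=1.8,fy=1.8)
cv2.imwrite("pics/w8.png",I[:,:,::-1]); o=bot.get_obs();print(o["tool_pos"])
x,y=o["tool_pos"][:2]; z=o["tool_pos"][2]-.0403+.045
A=np.linspace(0,6.283,60)
q=np.array([wproj(d,(x-.0015+.025*np.cos(a),y+.025*np.sin(a),z)) for a in A]); print(((q.min(0)-[120,100])*1.8).round(),((q.max(0)-[120,100])*1.8).round())
q=np.array([wproj(d,(.4503+.032*np.cos(a),.2795+.032*np.sin(a),.074)) for a in A]); print(((q.min(0)-[120,100])*1.8).round(),((q.max(0)-[120,100])*1.8).round())
```

```text
[0.45378418 0.27786245 0.15862348]
[258. 212.] [473. 398.]
[287. 108.] [455. 269.]
```

View pics/w8.png

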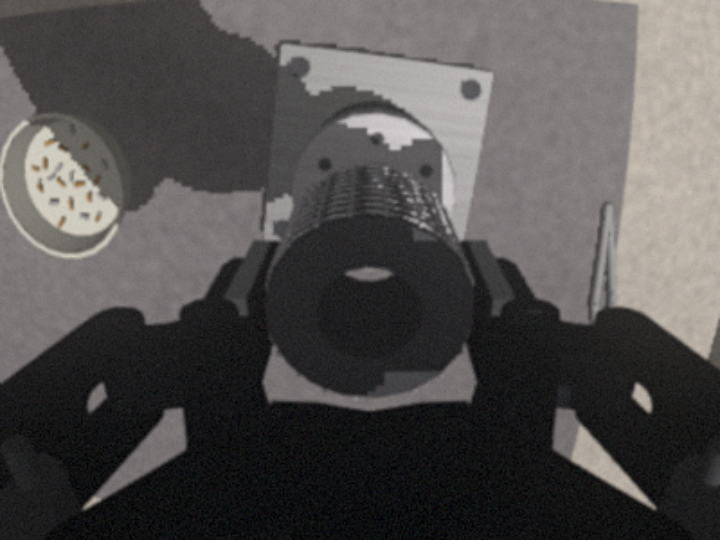

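Grille held level and centred (crop 370,305). The ring below lies centred on the housing as predicted. Lower.

Call:
{"api": "apply_moves", "payload": {"plan": [{"tx": -0.04,"ty": 0.03,"tz": 0,"rx": 0,"ry": 0,"rz": 0,"claw": 0},{"tx": 0,"ty": 0,"tz": -0.2,"rx": 0,"ry": 0,"rz": 0,"claw": 0},{"tx": 0,"ty": 0,"tz": -0.3,"rx": 0,"ry": 0,"rz": 0,"claw": 0},{"tx": 0,"ty": 0,"tz": -0.2,"rx": 0,"ry": 0,"rz": 0,"claw": 0},{"tx": 0,"ty": 0,"tz": -0.1,"rx": 0,"ry": 0,"rz": 0,"claw": 0},{"tx": 0,"ty": 0,"tz": 0,"rx": 0,"ry": 0,"rz": 0,"claw": 0},{"tx": 0,"ty": 0,"tz": 0,"rx": 0,"ry": 0,"rz": 0,"claw": 0},{"tx": 0,"ty": 0,"tz": 0,"rx": 0,"ry": 0,"rz": 0,"claw": 0}]}}

```text
time: 21.6
tool_pos: [0.451, 0.2797, 0.1187]
ee_rot: [-0.0, 1.0, 0.0, 0.0]
ft_force: [0.1, 1.9, -1.4]
finger_gap: 0.0486
gripper_force: 62.3
```

Call:
{"api": "apply_moves", "payload": {"plan": [{"tx": 0,"ty": 0,"tz": -0.05,"rx": 0,"ry": 0,"rz": 0,"claw": 0},{"tx": 0,"ty": 0,"tz": 0,"rx": 0,"ry": 0,"rz": 0,"claw": 0},{"tx": 0,"ty": 0,"tz": 0,"rx": 0,"ry": 0,"rz": 0,"claw": 0}]}}

```text
time: 21.9
tool_pos: [0.4507, 0.2796, 0.1159]
ee_rot: [-0.0, 1.0, 0.0, 0.0]
ft_force: [0.1, -0.7, -1.6]
finger_gap: 0.0486
gripper_force: 62.3
```

Call:
{"api": "apply_moves", "payload": {"plan": [{"tx": 0.02,"ty": 0,"tz": -0.03,"rx": 0,"ry": 0,"rz": 0,"claw": 0},{"tx": 0,"ty": 0,"tz": 0,"rx": 0,"ry": 0,"rz": 0,"claw": 0},{"tx": 0,"ty": 0,"tz": 0,"rx": 0,"ry": 0,"rz": 0,"claw": 0}]}}

```text
time: 22.2
tool_pos: [0.4517, 0.2795, 0.1143]
ee_rot: [-0.0, 1.0, -0.0, -0.0]
ft_force: [0.2, -0.5, -1.2]
finger_gap: 0.0485
gripper_force: 62.5
```

Call:
{"api": "apply_moves", "payload": {"plan": [{"tx": 0,"ty": 0,"tz": -0.03,"rx": 0,"ry": 0,"rz": 0,"claw": 0},{"tx": 0,"ty": 0,"tz": 0,"rx": 0,"ry": 0,"rz": 0,"claw": 0},{"tx": 0,"ty": 0,"tz": 0,"rx": 0,"ry": 0,"rz": 0,"claw": 0}]}}

```text
time: 22.5
tool_pos: [0.4518, 0.2795, 0.1141]
ee_rot: [0.0, 1.0, 0.0, 0.0]
ft_force: [-3.5, -2.6, 17.4]
finger_gap: 0.0485
gripper_force: 64.2
```

Seated (+17 N). Release, rise, go to the cap.

Call:
{"api": "apply_moves", "payload": {"plan": [{"tx": 0,"ty": 0,"tz": 0,"rx": 0,"ry": 0,"rz": 0,"claw": 0.65},{"tx": 0,"ty": 0,"tz": 0,"rx": 0,"ry": 0,"rz": 0,"claw": 0.8},{"tx": 0,"ty": 0,"tz": 0,"rx": 0,"ry": 0,"rz": 0,"claw": 1},{"tx": 0,"ty": 0,"tz": 0,"rx": 0,"ry": 0,"rz": 0,"claw": 1},{"tx": 0,"ty": 0,"tz": 0,"rx": 0,"ry": 0,"rz": 0,"claw": 1},{"tx": 0,"ty": 0,"tz": 0.4,"rx": 0,"ry": 0,"rz": 0,"claw": 1},{"tx": 0,"ty": 0,"tz": 0.8,"rx": 0,"ry": 0,"rz": 0,"claw": 1},{"tx": 0,"ty": 0,"tz": 0.6,"rx": 0,"ry": 0,"rz": 0,"claw": 1},{"tx": 0,"ty": 0,"tz": 0,"rx": 0,"ry": 0,"rz": 0,"claw": 1},{"tx": 0,"ty": 0,"tz": 0,"rx": 0,"ry": 0,"rz": 0,"claw": 1}]}}

```text
time: 23.5
tool_pos: [0.4518, 0.2797, 0.2032]
ee_rot: [-0.0, 1.0, 0.0, 0.0]
ft_force: [-0.4, -0.2, -1.1]
finger_gap: 0.0854
gripper_force: 0.0
```

Run:
```python
from h import *
d=get_image("wrist"); s=get_image("scene"); o=bot.get_obs();print(o["tool_pos"])
I=cv2.resize(d["img"][130:330,200:440],(480,400)); J=cv2.resize(s["img"][90:210,320:440],(400,400),interpolation=cv2.INTER_CUBIC)
cv2.imwrite("pics/w9.png",np.hstack([cv2.resize(I,(400,400)),J])[:,:,::-1])
A=np.linspace(0,6.283,60)
q=np.array([wproj(d,(.4503+.025*np.cos(a),.2795+.025*np.sin(a),.119)) for a in A]); k=np.array([400/240,2]);print(((q.min(0)-[200,130])*k).round(),((q.max(0)-[200,130])*k).round())
```

```text
[0.45114339 0.27929609 0.20188045]
[145.  88.] [267. 227.]
```

View pics/w9.png

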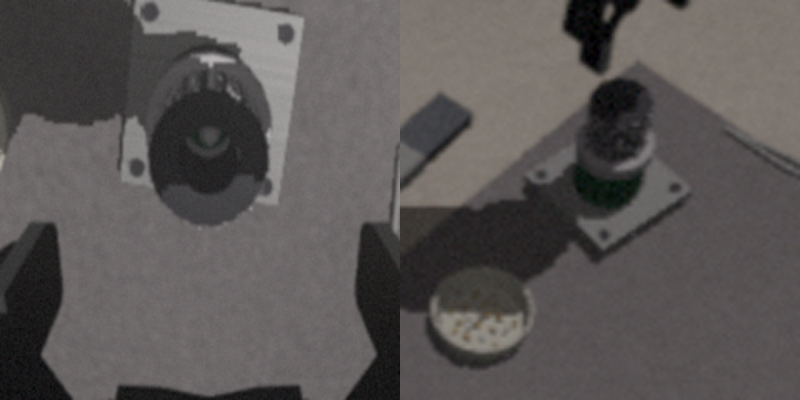

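Stack upright: grille top spans (150–269, 88–226) in the left half, as predicted. On to the cap.

Call:
{"api": "apply_moves", "payload": {"plan": [{"tx": 0,"ty": -0.4,"tz": 0,"rx": 0,"ry": 0,"rz": 0,"claw": 1},{"tx": 0,"ty": -0.7,"tz": 0,"rx": 0,"ry": 0,"rz": 0,"claw": 1},{"tx": 0,"ty": -0.8,"tz": 0,"rx": 0,"ry": 0,"rz": 0,"claw": 1},{"tx": 0,"ty": -0.8,"tz": 0,"rx": 0,"ry": 0,"rz": 0,"claw": 1},{"tx": 0,"ty": -0.8,"tz": 0,"rx": 0,"ry": 0,"rz": 0,"claw": 1},{"tx": 0,"ty": -0.8,"tz": 0,"rx": 0,"ry": 0,"rz": 0,"claw": 1},{"tx": 0,"ty": -0.8,"tz": 0,"rx": 0,"ry": 0,"rz": 0,"claw": 1},{"tx": 0,"ty": -0.8,"tz": 0,"rx": 0,"ry": 0,"rz": 0,"claw": 1},{"tx": 0,"ty": -0.8,"tz": 0,"rx": 0,"ry": 0,"rz": 0,"claw": 1},{"tx": 0,"ty": -0.8,"tz": 0,"rx": 0,"ry": 0,"rz": 0,"claw": 1}]}}

```text
time: 24.6
tool_pos: [0.4508, -0.0969, 0.2018]
ee_rot: [-0.0, 1.0, 0.0, -0.001]
ft_force: [1.9, 0.3, 1.1]
finger_gap: 0.0854
gripper_force: 0.0
```

Call:
{"api": "apply_moves", "payload": {"plan": [{"tx": 0,"ty": -0.8,"tz": 0,"rx": 0,"ry": 0,"rz": 0,"claw": 1},{"tx": 0,"ty": -0.8,"tz": 0,"rx": 0,"ry": 0,"rz": 0,"claw": 1},{"tx": 0,"ty": -0.8,"tz": -0.3,"rx": 0,"ry": 0,"rz": 0,"claw": 1},{"tx": 0,"ty": -0.8,"tz": -0.5,"rx": 0,"ry": 0,"rz": 0,"claw": 1},{"tx": 0,"ty": -0.3,"tz": -0.6,"rx": 0,"ry": 0,"rz": 0,"claw": 1},{"tx": 0,"ty": 0,"tz": -0.5,"rx": 0,"ry": 0,"rz": 0,"claw": 1},{"tx": 0,"ty": 0,"tz": 0,"rx": 0,"ry": 0,"rz": 0,"claw": 1},{"tx": 0,"ty": 0,"tz": 0,"rx": 0,"ry": 0,"rz": 0,"claw": 1}]}}

```text
time: 25.4
tool_pos: [0.4511, -0.2699, 0.1072]
ee_rot: [-0.0, 1.0, 0.001, -0.001]
ft_force: [-0.1, -0.6, -0.4]
finger_gap: 0.085
gripper_force: 0.0
```

Call:
{"api": "apply_moves", "payload": {"plan": [{"tx": -0.05,"ty": -0.4,"tz": 0,"rx": 0,"ry": 0,"rz": 0,"claw": 1},{"tx": 0,"ty": 0,"tz": 0,"rx": 0,"ry": 0,"rz": 0,"claw": 1},{"tx": 0,"ty": 0,"tz": 0,"rx": 0,"ry": 0,"rz": 0,"claw": 1}]}}

```text
time: 25.7
tool_pos: [0.4497, -0.2903, 0.1089]
ee_rot: [0.0, 1.0, -0.0, 0.001]
ft_force: [-0.5, -0.2, -0.1]
finger_gap: 0.0849
gripper_force: 0.0
```

Run:
```python
from h import *
d=get_image("wrist"); I=cv2.resize(d["img"][100:400,120:520],None,fx=1.8,fy=1.8)
cv2.imwrite("pics/w10.png",I[:,:,::-1]); o=bot.get_obs();print(o["tool_pos"])
A=np.linspace(0,6.283,60)
q=np.array([wproj(d,(.4486+.028*np.cos(a),-.2911+.028*np.sin(a),.013)) for a in A]); print(((q.min(0)-[120,100])*1.8).round(),((q.max(0)-[120,100])*1.8).round())
```

```text
[ 0.44967841 -0.28979455  0.10866733]
[295. 120.] [435. 254.]
```

View pics/w10.png

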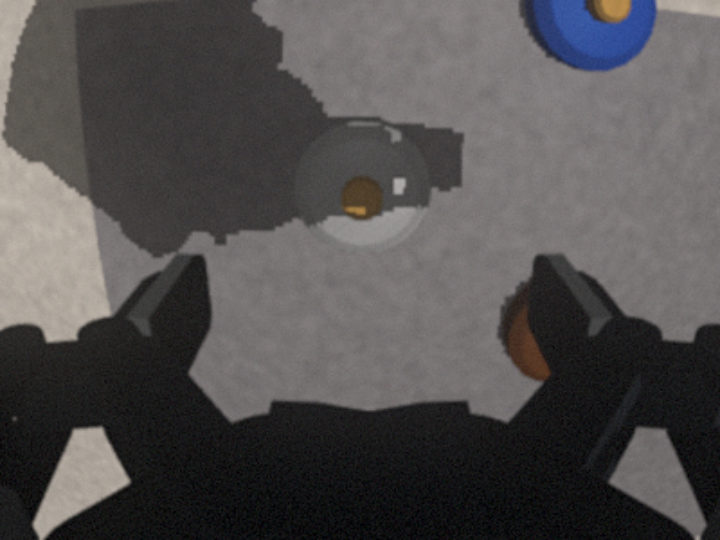

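The cap is the grey disc with brass button at crop (363,185), about 2 mm toward −y of the finger centre. Blue (590,30) and brown (530,330) stay clear. Align, descend with preclose, grip.

Call:
{"api": "apply_moves", "payload": {"plan": [{"tx": -0.03,"ty": -0.05,"tz": -0.3,"rx": 0,"ry": 0,"rz": 0,"claw": 1},{"tx": 0,"ty": 0,"tz": -0.4,"rx": 0,"ry": 0,"rz": 0,"claw": 1},{"tx": 0,"ty": 0,"tz": -0.4,"rx": 0,"ry": 0,"rz": 0,"claw": 1},{"tx": 0,"ty": 0,"tz": -0.3,"rx": 0,"ry": 0,"rz": 0,"claw": 0.9},{"tx": 0,"ty": 0,"tz": -0.1,"rx": 0,"ry": 0,"rz": 0,"claw": 0.78},{"tx": 0,"ty": 0,"tz": 0,"rx": 0,"ry": 0,"rz": 0,"claw": 0.78},{"tx": 0,"ty": 0,"tz": 0,"rx": 0,"ry": 0,"rz": 0,"claw": 0.78},{"tx": 0,"ty": 0,"tz": 0,"rx": 0,"ry": 0,"rz": 0,"claw": 0.78}]}}

```text
time: 26.55
tool_pos: [0.4482, -0.293, 0.0337]
ee_rot: [-0.0, 1.0, -0.0, 0.001]
ft_force: [0.1, 0.6, 0.4]
finger_gap: 0.0664
gripper_force: 0.0
```

Call:
{"api": "apply_moves", "payload": {"plan": [{"tx": 0,"ty": 0,"tz": -0.1,"rx": 0,"ry": 0,"rz": 0,"claw": 0.78},{"tx": 0,"ty": 0,"tz": -0.08,"rx": 0,"ry": 0,"rz": 0,"claw": 0.78},{"tx": 0,"ty": 0,"tz": 0,"rx": 0,"ry": 0,"rz": 0,"claw": 0.78},{"tx": 0,"ty": 0,"tz": 0,"rx": 0,"ry": 0,"rz": 0,"claw": 0.6},{"tx": 0,"ty": 0,"tz": 0,"rx": 0,"ry": 0,"rz": 0,"claw": 0.4},{"tx": 0,"ty": 0,"tz": 0,"rx": 0,"ry": 0,"rz": 0,"claw": 0.2},{"tx": 0,"ty": 0,"tz": 0,"rx": 0,"ry": 0,"rz": 0,"claw": 0},{"tx": 0,"ty": 0,"tz": 0,"rx": 0,"ry": 0,"rz": 0,"claw": 0}]}}

```text
time: 27.35
tool_pos: [0.4475, -0.2929, 0.0243]
ee_rot: [0.0, 1.0, 0.0, 0.0]
ft_force: [-1.4, 1.1, 7.5]
finger_gap: 0.0534
gripper_force: 61.5
```

Call:
{"api": "apply_moves", "payload": {"plan": [{"tx": 0,"ty": 0,"tz": 0.2,"rx": 0,"ry": 0,"rz": 0,"claw": 0},{"tx": 0,"ty": 0,"tz": 0.4,"rx": 0,"ry": 0,"rz": 0,"claw": 0},{"tx": 0,"ty": 0,"tz": 0.6,"rx": 0,"ry": 0,"rz": 0,"claw": 0},{"tx": 0,"ty": 0,"tz": 0.7,"rx": 0,"ry": 0,"rz": 0,"claw": 0},{"tx": 0,"ty": 0.2,"tz": 0.7,"rx": 0,"ry": 0,"rz": 0,"claw": 0},{"tx": 0,"ty": 0.4,"tz": 0.5,"rx": 0,"ry": 0,"rz": 0,"claw": 0},{"tx": 0,"ty": 0.6,"tz": 0.3,"rx": 0,"ry": 0,"rz": 0,"claw": 0},{"tx": 0,"ty": 0.7,"tz": 0,"rx": 0,"ry": 0,"rz": 0,"claw": 0},{"tx": 0,"ty": 0.7,"tz": 0,"rx": 0,"ry": 0,"rz": 0,"claw": 0},{"tx": 0,"ty": 0.7,"tz": 0,"rx": 0,"ry": 0,"rz": 0,"claw": 0}]}}

```text
time: 28.35
tool_pos: [0.4474, -0.1267, 0.1945]
ee_rot: [0.0, 1.0, -0.0, 0.0]
ft_force: [-0.5, 0.6, -1.5]
finger_gap: 0.053
gripper_force: 63.5
```

Call:
{"api": "apply_moves", "payload": {"plan": [{"tx": 0.05,"ty": 0.7,"tz": 0,"rx": 0,"ry": 0,"rz": 0,"claw": 0},{"tx": 0,"ty": 0.7,"tz": 0,"rx": 0,"ry": 0,"rz": 0,"claw": 0},{"tx": 0,"ty": 0.7,"tz": 0,"rx": 0,"ry": 0,"rz": 0,"claw": 0},{"tx": 0,"ty": 0.7,"tz": 0,"rx": 0,"ry": 0,"rz": 0,"claw": 0},{"tx": 0,"ty": 0.7,"tz": 0,"rx": 0,"ry": 0,"rz": 0,"claw": 0},{"tx": 0,"ty": 0.7,"tz": 0,"rx": 0,"ry": 0,"rz": 0,"claw": 0},{"tx": 0,"ty": 0.7,"tz": 0,"rx": 0,"ry": 0,"rz": 0,"claw": 0},{"tx": 0,"ty": 0.7,"tz": 0,"rx": 0,"ry": 0,"rz": 0,"claw": 0},{"tx": 0,"ty": 0.7,"tz": 0,"rx": 0,"ry": 0,"rz": 0,"claw": 0},{"tx": 0,"ty": 0.5,"tz": 0,"rx": 0,"ry": 0,"rz": 0,"claw": 0}]}}

```text
time: 29.35
tool_pos: [0.4498, 0.2145, 0.1944]
ee_rot: [-0.001, 1.0, 0.0, 0.0]
ft_force: [-0.2, -0.5, -1.1]
finger_gap: 0.0533
gripper_force: 63.5
```

Call:
{"api": "apply_moves", "payload": {"plan": [{"tx": 0,"ty": 0.3,"tz": 0,"rx": 0,"ry": 0,"rz": 0,"claw": 0},{"tx": 0,"ty": 0.1,"tz": 0,"rx": 0,"ry": 0,"rz": 0,"claw": 0},{"tx": 0,"ty": 0,"tz": 0,"rx": 0,"ry": 0,"rz": 0,"claw": 0},{"tx": 0,"ty": 0,"tz": 0,"rx": 0,"ry": 0,"rz": 0,"claw": 0},{"tx": 0,"ty": 0,"tz": 0,"rx": 0,"ry": 0,"rz": 0,"claw": 0}]}}

```text
time: 29.85
tool_pos: [0.4504, 0.2306, 0.1939]
ee_rot: [0.001, 1.0, -0.0, 0.0]
ft_force: [0.0, -0.6, -1.1]
finger_gap: 0.0532
gripper_force: 63.5
```

Call:
{"api": "apply_moves", "payload": {"plan": [{"tx": 0,"ty": 0.3,"tz": 0,"rx": 0,"ry": 0,"rz": 0,"claw": 0},{"tx": 0,"ty": 0.4,"tz": 0,"rx": 0,"ry": 0,"rz": 0,"claw": 0},{"tx": 0,"ty": 0.28,"tz": 0,"rx": 0,"ry": 0,"rz": 0,"claw": 0},{"tx": 0,"ty": 0,"tz": 0,"rx": 0,"ry": 0,"rz": 0,"claw": 0},{"tx": 0,"ty": 0,"tz": 0,"rx": 0,"ry": 0,"rz": 0,"claw": 0},{"tx": 0,"ty": 0,"tz": 0,"rx": 0,"ry": 0,"rz": 0,"claw": 0}]}}

```text
time: 30.45
tool_pos: [0.4502, 0.2802, 0.1937]
ee_rot: [0.0, 1.0, -0.0, -0.0]
ft_force: [1.2, 0.4, -1.7]
finger_gap: 0.0534
gripper_force: 63.5
```

Run:
```python
from h import *
d=get_image("wrist"); I=cv2.resize(d["img"][100:400,120:520],None,fx=1.8,fy=1.8)
cv2.imwrite("pics/w11.png",I[:,:,::-1]); o=bot.get_obs();print(o["tool_pos"])
x,y,z=o["tool_pos"]
A=np.linspace(0,6.283,60)
q=np.array([wproj(d,(x+.0005+.028*np.cos(a),y+.028*np.sin(a),z-.0243+.013)) for a in A]); print(((q.min(0)-[120,100])*1.8).round(),((q.max(0)-[120,100])*1.8).round())
q=np.array([wproj(d,(.4503+.025*np.cos(a),.2795+.025*np.sin(a),.119)) for a in A]); print(((q.min(0)-[120,100])*1.8).round(),((q.max(0)-[120,100])*1.8).round())
```

```text
[0.4502697  0.28013265 0.19375543]
[258. 187.] [474. 379.]
[297. 143.] [434. 272.]
```

View pics/w11.png

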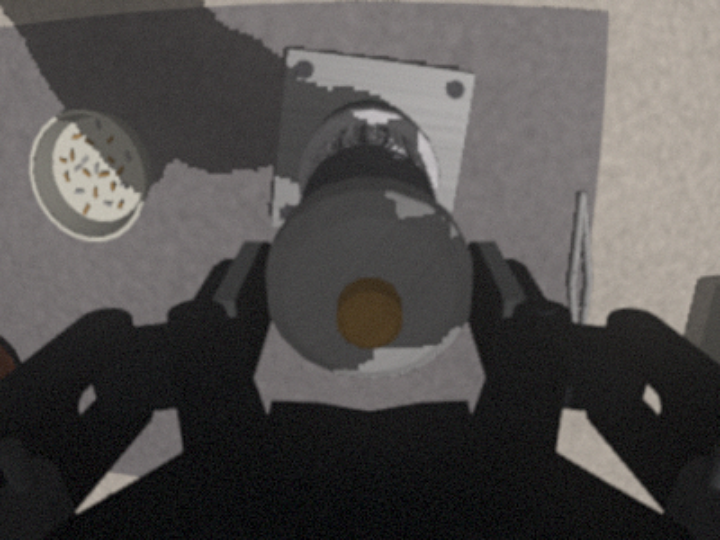

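Cap held level, centred at crop (370,278) over the grille. Lower.

Call:
{"api": "apply_moves", "payload": {"plan": [{"tx": 0.02,"ty": -0.01,"tz": -0.2,"rx": 0,"ry": 0,"rz": 0,"claw": 0},{"tx": 0,"ty": 0,"tz": -0.3,"rx": 0,"ry": 0,"rz": 0,"claw": 0},{"tx": 0,"ty": 0,"tz": -0.25,"rx": 0,"ry": 0,"rz": 0,"claw": 0},{"tx": 0,"ty": 0,"tz": -0.15,"rx": 0,"ry": 0,"rz": 0,"claw": 0},{"tx": 0,"ty": 0,"tz": 0,"rx": 0,"ry": 0,"rz": 0,"claw": 0},{"tx": 0,"ty": 0,"tz": 0,"rx": 0,"ry": 0,"rz": 0,"claw": 0},{"tx": 0,"ty": 0,"tz": 0,"rx": 0,"ry": 0,"rz": 0,"claw": 0}]}}

```text
time: 31.2
tool_pos: [0.4515, 0.2807, 0.1493]
ee_rot: [0.0, 1.0, 0.0, 0.0]
ft_force: [-0.7, -0.2, -1.0]
finger_gap: 0.0534
gripper_force: 63.5
```

Call:
{"api": "apply_moves", "payload": {"plan": [{"tx": 0,"ty": 0,"tz": -0.05,"rx": 0,"ry": 0,"rz": 0,"claw": 0},{"tx": 0,"ty": 0,"tz": 0,"rx": 0,"ry": 0,"rz": 0,"claw": 0},{"tx": 0,"ty": 0,"tz": 0,"rx": 0,"ry": 0,"rz": 0,"claw": 0}]}}

```text
time: 31.5
tool_pos: [0.4512, 0.2807, 0.1464]
ee_rot: [-0.0, 1.0, 0.0, 0.0]
ft_force: [0.3, -0.5, -1.2]
finger_gap: 0.0533
gripper_force: 63.5
```

Call:
{"api": "apply_moves", "payload": {"plan": [{"tx": 0,"ty": -0.02,"tz": -0.04,"rx": 0,"ry": 0,"rz": 0,"claw": 0},{"tx": 0,"ty": 0,"tz": 0,"rx": 0,"ry": 0,"rz": 0,"claw": 0},{"tx": 0,"ty": 0,"tz": 0,"rx": 0,"ry": 0,"rz": 0,"claw": 0}]}}

```text
time: 31.8
tool_pos: [0.4511, 0.2795, 0.1442]
ee_rot: [-0.0, 1.0, -0.0, -0.0]
ft_force: [0.1, -0.1, -0.5]
finger_gap: 0.0532
gripper_force: 63.5
```

Call:
{"api": "apply_moves", "payload": {"plan": [{"tx": 0,"ty": 0,"tz": -0.03,"rx": 0,"ry": 0,"rz": 0,"claw": 0},{"tx": 0,"ty": 0,"tz": 0,"rx": 0,"ry": 0,"rz": 0,"claw": 0},{"tx": 0,"ty": 0,"tz": 0,"rx": 0,"ry": 0,"rz": 0,"claw": 0}]}}

```text
time: 32.1
tool_pos: [0.4514, 0.2797, 0.1433]
ee_rot: [0.0, 1.0, 0.0, 0.0]
ft_force: [-1.4, -0.8, 5.7]
finger_gap: 0.0533
gripper_force: 64.2
```

Contact (+5.7 N). Release and rise.

Call:
{"api": "apply_moves", "payload": {"plan": [{"tx": 0,"ty": 0,"tz": 0,"rx": 0,"ry": 0,"rz": 0,"claw": 0.7},{"tx": 0,"ty": 0,"tz": 0,"rx": 0,"ry": 0,"rz": 0,"claw": 0.8},{"tx": 0,"ty": 0,"tz": 0,"rx": 0,"ry": 0,"rz": 0,"claw": 1},{"tx": 0,"ty": 0,"tz": 0,"rx": 0,"ry": 0,"rz": 0,"claw": 1},{"tx": 0,"ty": 0,"tz": 0,"rx": 0,"ry": 0,"rz": 0,"claw": 1},{"tx": 0,"ty": 0,"tz": 0.3,"rx": 0,"ry": 0,"rz": 0,"claw": 1},{"tx": 0,"ty": 0,"tz": 0.6,"rx": 0,"ry": 0,"rz": 0,"claw": 1},{"tx": 0,"ty": 0,"tz": 0.6,"rx": 0,"ry": 0,"rz": 0,"claw": 1},{"tx": 0,"ty": 0,"tz": 0.2,"rx": 0,"ry": 0,"rz": 0,"claw": 1},{"tx": 0,"ty": 0,"tz": 0,"rx": 0,"ry": 0,"rz": 0,"claw": 1}]}}

```text
time: 33.1
tool_pos: [0.4518, 0.28, 0.229]
ee_rot: [-0.0, 1.0, 0.001, 0.001]
ft_force: [0.8, 0.5, -0.7]
finger_gap: 0.0852
gripper_force: 0.0
```

Run:
```python
from h import *
d=get_image("wrist"); s=get_image("scene"); o=bot.get_obs();print(o["tool_pos"],o["ft_force"])
I=cv2.resize(d["img"][130:330,200:440],(400,400)); J=cv2.resize(s["img"][90:210,320:440],(400,400),interpolation=cv2.INTER_CUBIC)
cv2.imwrite("pics/w12.png",np.hstack([I,J])[:,:,::-1])
A=np.linspace(0,6.283,60)
q=np.array([wproj(d,(.4503+.028*np.cos(a),.2795+.028*np.sin(a),.132)) for a in A]); k=np.array([400/240,2]);print(((q.min(0)-[200,130])*k).round(),((q.max(0)-[200,130])*k).round())
```

```text
[0.45078795 0.27940721 0.22698   ] [ 0.06950194  0.22585559 -0.35583655]
[141.  72.] [269. 220.]
```

View pics/w12.png

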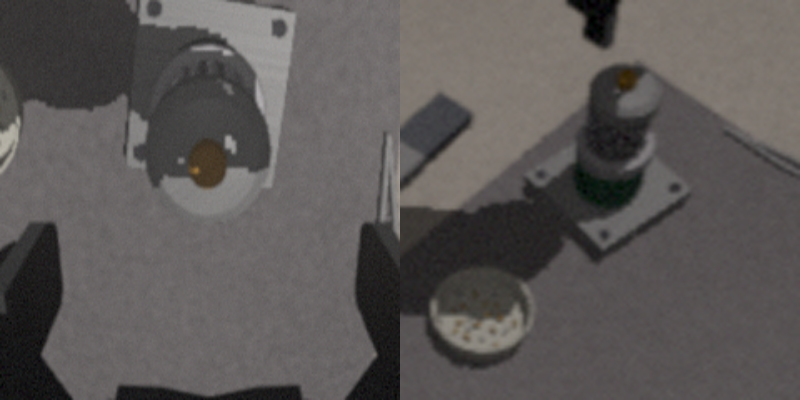

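The picture shows the full stack upright and centred: cap at (208,145) on the left, stack at (620,135) on the right. The gripper is clear and the dish is in place. Handing in.

```bash
python3 -c "
from bench import bot
print(bot.close_job())"
```

```text
the job is handed in; nothing more can be done
None
```

The housing, clamp ring, grille and cap are stacked upright and centred on the guide post, everything is released, and the job was handed in after about 33 s. The hand-in call gave no verdict. My last picture showed the stack upright and the dish unmoved; I didn't look at the spool again, but the arm never came near it.

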